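Bolt, tug-test and turn over the model carrier

ROBOT

A 6-joint arm with a two-finger parallel gripper is mounted at the origin on the work surface. World frame = base frame: x ahead of the robot, y to its left, z up, the work surface at z = 0. Lengths are in m, angles in rad, forces in N, time in s.
With the tool pointing down it reaches from about 0.35 to 0.775 m from the base axis. Payload 5.5 kg.
Tool frame: the origin (TCP) lies at the very end of the fingers, on their centre line; the grasp point (between the pads) lies 19 mm behind it; y points along the fingers, z is the direction in which the jaws open and shut, and the axes are right-handed (so a half turn about y gives the same grasp; the last joint's range is limited). The gripper opens to 85 mm and grips with 20 to 120 N. Pads are 22 mm wide; open, the fingers measure 114 mm over their backs; the gripper's body (76 mm by 85 mm) begins 54 mm behind the grasp point. The pads swing forward as they close: fully open they stand 13 mm farther back than shut.
Start: joints at [1.145, 0.313, 0.046, 1.304, 0, 1.431], TCP at [0.162, 0.552, 0.231] pointing down, gripper open.
Joint ranges: [-2.76, 2.76], [-0.86, 1.69], [-1.03, 1.26], [-2.2, 2.34], [-1.47, 1.5], [-3.14, 3.14]. Speed limits (rad/s): [2.57, 2.57, 3.14, 3.14, 3.14, 3.14].

INTERFACE

Orientations are given as a rotation vector (axis times angle).
In Python, from bench import env, vision, order gives the robot as it stands.
- The arm moves only by the shell command python3 -m inch 'ROWS' [FORCE]. ROWS is JSON, a list of rows, each an object of numbers: "dx", "dy", "dz": the shift along the tool's x, y, z in m; "rx", "ry", "rz": the turn, a rotation vector about the tool's x, y, z in degrees; "grip": the closure in counts, from 0 (fully open) to 255 (shut). In form: [{"dx": .., "dy": .., "dz": .., "rx": .., "ry": .., "rz": .., "grip": ..}, ...]. A call has exactly 8 rows; each row shifts and turns the commanded pose from where the row before left it, along the tool's axes as they then stand; what a row does not reach is not made up. A row lasts 1/10 s, in which the tool goes at most 50 mm and 8.59 degrees, less where a joint would pass 70% of its speed; a pose out of reach is approached as far as the arm can. A call is refused whole if a number of a shift passes 0.05 or a number of a turn 8.59, either way. A call with a gripper value outside its range is refused whole. The fingers move at their own pace and stop on an object; FORCE is the grip in N (left out, the last holds). Time passes only in rows, so rows that do not move let the fingers close, or fill a call up. It gives the time, the measured TCP pose, the force and the opening at its end, in the units of the state.
- env.get_state(): the state, without advancing time (a new reading comes with each control period).
- vision.camera(name): name is "scene" or "top" or "wrist"; returns a dict with "color" (384x512x3 uint8, red, green, blue), "range_z" (384x512 float32, m along the optical axis (not along the pixel's ray), 0 where there is no reading), "fx", "fy", "cx", "cy" (pixels), "world_to_cam" (4x4, takes a point from world to camera coordinates). Camera axes: x right, y down, z forward; pixel columns grow to the right and rows downward; lengths in m; the calibration is good to about 2 mm. The wrist camera is an equidistant fisheye: a pixel r from the principal point sees the ray r / f radians off the axis. A picture is of the moment at which its call begins.
- order.finish_job(): hands the job in, once; it reports no verdict.
The state is a dict: "time": time; "q": joint angles; "joint_vel": joint speeds; "joint_efforts": joint torques, N m; "ee_pos": TCP position; "orientation": TCP orientation; "ft_force": force on the tool from outside, world axes, zero at the start; "torque": the same for the moment, N m; "opening": finger opening in m.
Only numpy, scipy, OpenCV 4.12 (cv2) and the standard library are available. Lean on these libraries where they do the work, as an engineer would, in place of code of your own. Each camera call takes 0.05 s, during which the arm holds its last target.

TASK

The model's underside is to be painted next. Push the cradle's slide bolt fully home over the edge of the plywood carrier, then take the carrier by its upright fin and tug it firmly upward to prove that the bolt holds it, without lifting the cradle. Then, by its round bar, swing the whole cradle over to the other side until it rests upside down, lowering it gently with the carrier still locked in, and let go; leave the jar, the tin and the foam block alone.

Things in the scene. Friction and masses are not known exactly. Their poses are not given: they have to be found in the camera images.
- stand: Fixed stand: plywood base 290 x 330 x 12 mm, two steel uprights (tops at 104 mm) with a hinge rod. Origin on the bench under mid-hinge; x along the hinge, away from the robot (turned up to 0.3 rad), y left. The cradle starts level on the -y side and turns over to the +y side; the bolt is at the near (-x) end. Offsets below use these axes, cradle at 0.
- hinge (a point): Middle of the hinge line, straight above the stand's origin, 90 mm above the bench ('hinge height'). The hinge line runs along the stand's x. This point never moves.
- cradle (a joint): Angle of the hinged aluminium cradle (open frame 235 x 130 x 8 mm, 0.6 kg), rad: 0 = level on the -y side (start), 1.57 = standing up, 3.14 = level, upside down on the +y side, at its stop. Hinge friction is too small to hold it: let go beyond upright, it falls and slams. With the carrier in, lifting it at the bar takes about 7 N.
- swing_bar (a point): Middle of the cradle's round steel handle bar, 12 mm thick, parallel to the hinge, 185 mm from it, at hinge height when level. Free length about 105 mm between two arms; gap of 39 mm between bar and frame. Pinched from above it turns between the fingers, so one grasp, tool pointing down, leads it round over the hinge; grip firmly (80 N) or it slips.
- bolt (a joint): Travel of the flat steel slide bolt on the cradle, m: 0 = drawn back, 0.030 = fully home at its stop, 12 mm over the carrier's edge. Starts between 0 and 0.018, not safely closed. Slides towards the stand's +x with about 2.5 N of friction and stays where it is left.
- bolt_tab (a point): Centre of the bolt's upright steel thumb tab, 8 mm (x) x 38 mm (y) x 32 mm high: centre 35.5 mm, top 51.5 mm above hinge height. Push it towards the stand's +x from its near side, where nothing stands in the way. The flat bolt under it (top 19.5 mm above hinge height) reaches 9 mm to the near side of the tab centre.
- carrier: Loose plywood carrier, frame 170 (x) x 90 (y) x 8 mm, about 0.35 kg with the olive model crawler (98 x 62 mm, top 47 mm above the carrier's underside) fixed on its far part. Origin: centre of its underside, axes along the stand's. It lies in the cradle's pocket, far edge under two fixed lips; lips and home bolt leave 1.5 mm of upward play.
- fin (a point): Centre of the carrier's upright plywood fin, to tug by: 28 mm (x) x 12 mm (y) x 42 mm high; foot 12 mm, top 54 mm above hinge height. On the carrier's middle line, near the bolt; the model begins 10 mm beyond it, so grip it across its 12 mm, with 39 mm free on each side in y. A pull straight up of 6 to 10 N for half a second proves the bolt; well above 15 N the cradle lifts.
- seat (a point): Point of the cradle where the carrier's origin lies when seated: 70 mm from the hinge, 4 mm above hinge height at the start; turns with the cradle.
- jar: Bystander: green glass jar, 76 mm across, 110 mm high; origin at its foot. Leave alone.
- tin: Bystander: steel tin, 72 mm across, 87 mm high; origin at its foot. Leave alone.
- foam: Bystander: white foam block 110 x 70 x 50 mm; origin under its centre. Leave alone.
Mind the look-alikes: they are no part of the job. Of the things shaped like the carrier, the plywood one is meant.

How it is judged:
On the way, in this order (a step that is already met when the one before it is completed fails the run):
1. the bolt is pushed home (27 mm or more) while the cradle lies level (value of joint bolt above 0.027 m and value of joint cradle below 0.15 rad), for 0.1 s.
2. the carrier is tugged by its fin: it pulls upward against the home bolt with over 3 N while the cradle stays down (below 0.15 rad) (all of step 1 and contact force between carrier and bolt above 3 N and contact force between the fingers and carrier above 1 N), for 0.2 s.
3. the cradle is turned over (beyond 3.05 rad) (value of joint cradle above 3.05 rad), for 0.2 s.
At the end, for the whole second after the job is handed in: The cradle rests upside down on the other side (beyond 3.05 rad of 3.14), the bolt is still home (27 mm or more of 30), the carrier is still in its pocket (within 8 mm of its seat, upside down to 0.14 rad) and at rest, and the robot has let go (value of joint cradle above 3.05 rad and value of joint bolt above 0.027 m and distance between carrier and seat below 0.008 m and angle between carrier's own z axis and vertical above 3 rad and linear speed of carrier below 0.02 m/s); the robot touches nothing.
It fails at once if the cradle is raised beyond 0.5 rad with the bolt not home (value of joint cradle above 0.5 rad and value of joint bolt below 0.026 m).
It fails at once if the cradle is dropped or slammed (faster than 4 rad/s) (velocity of joint cradle above 4 rad/s).
It fails at once if the jar, tin or foam block is moved more than 30 mm (distance of any of jar, tin, foam from where it was at the start of the episode above 0.03 m).
It also fails if it takes over 72 s, if anything falls off the work surface, if the arm or the gripper's body presses on something with over 40 N, if the wrist force passes 120 N, or if a joint passes its speed limit or range.

## Working session

There is one attempt and no reset: what is moved stays moved. The work goes in short steps, Python scripts to look and compute and a shell command to move; the robot and the scene stay as the last step left them, time stands still between calls to the robot, and variables do not carry over. Pictures are saved under pics/ and viewed, and the job is handed in when it is done.

```bash
ls; mkdir -p pics; python3 - <<'E'
from bench import env, vision
import cv2
print(env.get_state())
for n in ["scene","top","wrist"]:
    c=vision.camera(n); cv2.imwrite(f"pics/{n}0.png",c["color"][:,:,::-1]); print(n,c["fx"],c["fy"],c["cx"],c["cy"]); print(c["world_to_cam"].round(3).tolist())
E
```

```text
pics
{'time': 0.0, 'q': array([1.14542270e+00, 3.14057984e-01, 4.49502297e-02, 1.30361932e+00,
       6.74685454e-06, 1.43121835e+00]), 'joint_vel': array([-0.00137112,  0.00119759, -0.00068717,  0.0008387 ,  0.00089943,
       -0.00156911]), 'joint_efforts': array([-3.62849150e-04, -4.80624926e+01,  2.98531455e+01,  1.92585401e-02,
       -2.74909480e-04, -1.78284694e-07]), 'ee_pos': array([0.16187736, 0.55118739, 0.23036438]), 'orientation': array([-1.56098562,  0.22481136, -0.22395322]), 'ft_force': array([-0.24137753,  0.0986372 , -0.30369154]), 'torque': array([ 0.00025308, -0.04432885, -0.00989382]), 'opening': 0.08546899877779456}
scene 366.2317228589993 366.2317228589993 257.3295640144848 190.25452558230631
[[0.302, 0.953, -0.0, -0.165], [0.697, -0.221, -0.682, -0.321], [-0.651, 0.206, -0.731, 1.539], [0.0, 0.0, 0.0, 1.0]]
top 352.86133926663155 352.86133926663155 258.0441198117471 185.6528141745962
[[-0.007, -1.0, 0.008, -0.004], [-0.981, 0.006, -0.192, 0.567], [0.192, -0.009, -0.981, 1.118], [0.0, 0.0, 0.0, 1.0]]
wrist 297.3186396354542 297.3186396354542 253.4031845979998 191.76131470006447
[[0.282, 0.959, -0.002, -0.573], [0.914, -0.268, 0.303, -0.039], [0.291, -0.087, -0.953, 0.381], [0.0, 0.0, 0.0, 1.0]]
```

View pics/scene0.png

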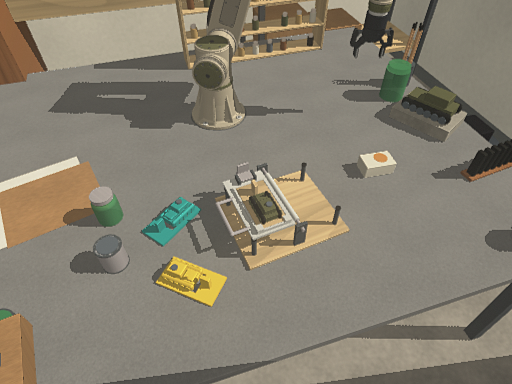

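View pics/top0.png

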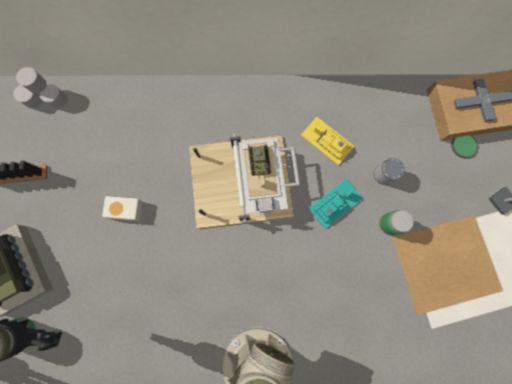

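View pics/wrist0.png

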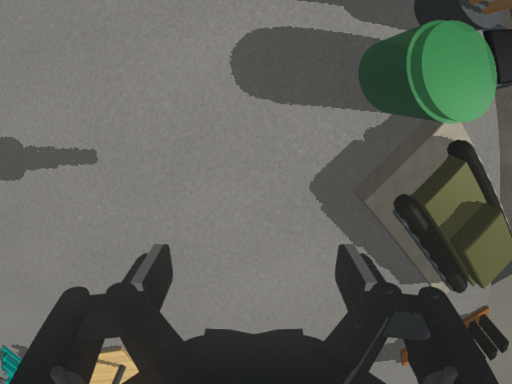

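Could be taken for the carrier (top view): plywood with the olive crawler in the cradle (262,165), teal one (335,204), yellow one (328,140), big olive model at the bench edge (12,270). The plywood one in the cradle matches the description. I'll check it in a close crop.

```bash
python3 - <<'E'
import cv2,numpy as np
a=cv2.imread("pics/top0.png")[120:240,180:310]; b=cv2.imread("pics/scene0.png")[150:270,200:360]
a=cv2.resize(a,None,fx=6,fy=6,interpolation=cv2.INTER_CUBIC)[:, :]
b=cv2.resize(b,None,fx=5,fy=5,interpolation=cv2.INTER_CUBIC)
cv2.imwrite("pics/tc.png",cv2.resize(a,(650,600)));cv2.imwrite("pics/sc.png",b)
E
```

```text
(no output)
```

View pics/tc.png

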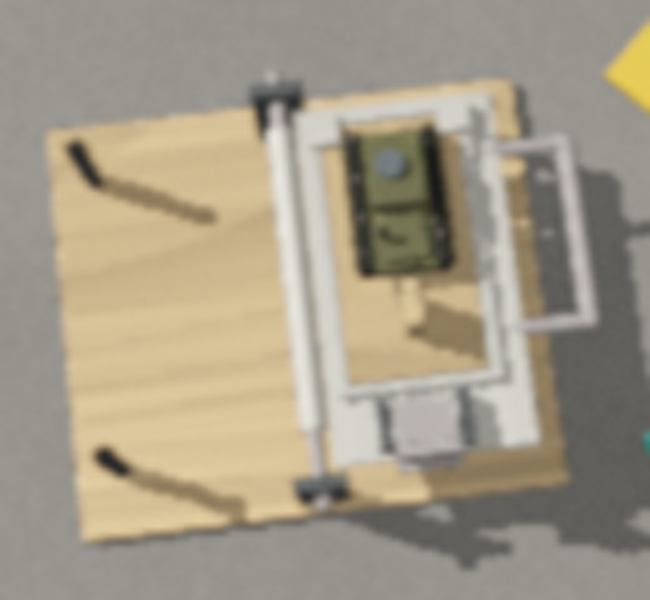

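View pics/sc.png

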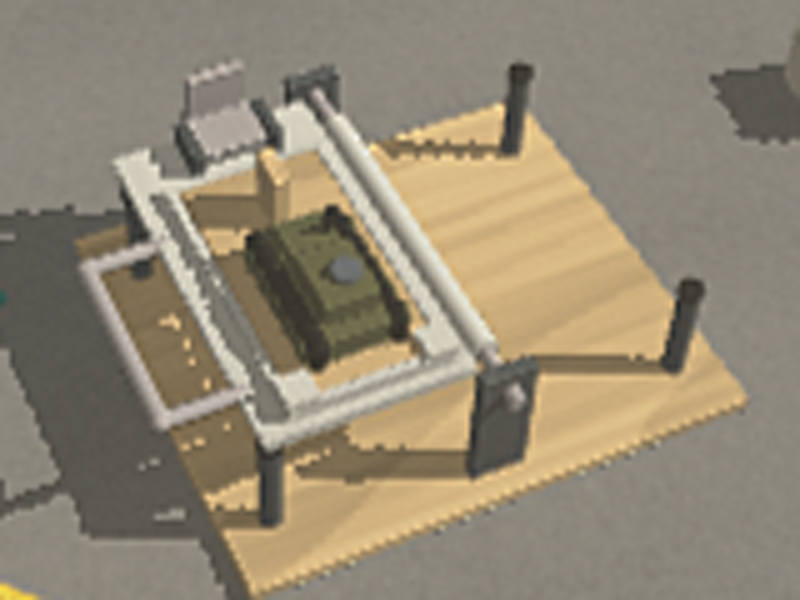

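The crop confirms it: plywood carrier with olive crawler (crop 405,200), fin at (413,305), bolt plate/tab at (428,425), bar at (580,235), empty +y side at left. Now I'll measure.

```bash
cat > h.py <<'E'
import numpy as np, cv2
from bench import env, vision
from scipy.spatial.transform import Rotation as R
def ray(c,u,v):
    W=c["world_to_cam"]; d=np.array([(u-c["cx"])/c["fx"],(v-c["cy"])/c["fy"],1.])
    return -W[:3,:3].T@W[:3,3], W[:3,:3].T@d
def onz(c,u,v,z):
    o,d=ray(c,u,v); return o+d*(z-o[2])/d[2]
def proj(c,p):
    q=c["world_to_cam"]@np.append(p,1); return np.array([c["fx"]*q[0]/q[2]+c["cx"],c["fy"]*q[1]/q[2]+c["cy"]])
def cloud(c):
    Z=c["range_z"]; v,u=np.mgrid[:Z.shape[0],:Z.shape[1]]
    P=np.stack([(u-c["cx"])/c["fx"]*Z,(v-c["cy"])/c["fy"]*Z,Z],-1); W=c["world_to_cam"]
    return (P-W[:3,3])@W[:3,:3]
E
python3 - <<'E'
from h import *
t=vision.camera("top"); s=vision.camera("scene")
cs=[(47,130),(512,80),(568,482),(83,542)]
P=np.array([onz(t,180+x/5-.4,120+y/5-.4,.012) for x,y in cs]); print("top corners",P.round(4).tolist())
cs=[(500,102),(748,403),(258,598)]
Q=np.array([onz(s,200+x/5-.4,150+y/5-.4,.012) for x,y in cs]); print("scene corners",Q.round(4).tolist())
for n,p in(("top",P),):
    print(np.linalg.norm(np.roll(p,-1,0)-p,axis=1), p.mean(0), [np.arctan2(*(p[i]-p[j])[[1,0]]) for i,j in((1,2),(0,3))])
# bar, in both views
for n,c,e in (("top",t,[(565,140),(588,322)]),):
    for x,y in e: print("bar",onz(c,180+x/5-.4,120+y/5-.4,.09).round(4))
for x,y in [(92,265),(165,425)]: print("bar s",onz(s,200+x/5-.4,150+y/5-.4,.09).round(4))
# depth
A=cloud(t); 
for lo,hi in((.137,.15),(.10,.13),(.085,.1)):
    m=(A[...,2]>lo)&(A[...,2]<hi)&(t["range_z"]>0); m[:120]=0;m[240:]=0;m[:,:180]=0;m[:,310:]=0
    print(lo,m.sum(),A[m].min(0),A[m].max(0),A[m].mean(0))
E
```

```text
top corners [[0.7202, 0.2343, 0.012], [0.7557, -0.0939, 0.012], [0.4696, -0.1262, 0.012], [0.4313, 0.2014, 0.012]]
scene corners [[0.4311, 0.1929, 0.012], [0.721, 0.237, 0.012], [0.7601, -0.0853, 0.012]]
[0.33017588 0.28782435 0.32984486 0.29082358] [0.59419479 0.05391659 0.012     ] [np.float64(0.1122837949533639), np.float64(0.11341969623877605)]
bar [ 0.6871 -0.1217  0.09  ]
bar [ 0.5647 -0.1333  0.09  ]
bar s [ 0.5611 -0.1262  0.09  ]
bar s [ 0.6865 -0.1151  0.09  ]
0.137 219 [ 0.47174881 -0.04843682  0.13701888] [0.67457633 0.00858109 0.14893348] [ 0.61249222 -0.01502614  0.14175647]
0.1 1635 [ 0.4549038  -0.13501214  0.10000067] [0.7313173  0.08363159 0.12993448] [ 0.5917699  -0.01262613  0.10889401]
0.085 1644 [ 0.44612021 -0.13971679  0.08501604] [0.73476413 0.20656696 0.09999691] [ 0.5869661  -0.02066192  0.09483933]
```

```bash
cat >> h.py <<'E'
YAW=0.113
E=np.array([np.cos(YAW),np.sin(YAW),0]); N=np.array([-np.sin(YAW),np.cos(YAW),0]); Zu=np.array([0,0,1.])
def report():
    st=env.get_state(); Rt=R.from_rotvec(st["orientation"]).as_matrix()
    print("t",round(st["time"],2),"tcp",st["ee_pos"].round(4),"F",st["ft_force"].round(2),"open",round(st["opening"],4),"q",st["q"].round(3))
    return st,Rt
def target(p,sgn=1):
    """tool-frame shift to p, and turn to z along sgn*N, y down"""
    st,Rt=report()
    Rg=np.stack([np.cross(-Zu,sgn*N),-Zu,sgn*N],1)
    print("rot err deg (tool)",np.degrees(R.from_matrix(Rt.T@Rg).as_rotvec()).round(2))
    print("shift in goal axes",(Rg.T@(np.array(p)-st["ee_pos"])).round(4)," in present axes",(Rt.T@(np.array(p)-st["ee_pos"])).round(4))
E
python3 - <<'E'
from h import *
st,Rt=report(); print(Rt.round(3))
for s in(1,-1): target([.44,.0,.26],s)
E
```

```text
t 0.25 tcp [0.162  0.5515 0.2309] F [-1.07 -0.24  0.06] open 0.0855 q [ 1.145  0.314  0.046  1.304 -0.     1.431]
[[ 0.959 -0.     0.282]
 [-0.282 -0.001  0.959]
 [-0.    -1.    -0.001]]
t 0.25 tcp [0.162  0.5515 0.2309] F [-1.07 -0.24  0.06] open 0.0855 q [ 1.145  0.314  0.046  1.304 -0.     1.431]
rot err deg (tool) [ 5.000e-02 -2.285e+01 -2.000e-02]
shift in goal axes [ 0.214  -0.0291 -0.5793]  in present axes [ 0.4222 -0.0288 -0.4508]
t 0.25 tcp [0.162  0.5515 0.2309] F [-1.07 -0.24  0.06] open 0.0855 q [ 1.145  0.314  0.046  1.304 -0.     1.431]
rot err deg (tool) [2.0000e-02 1.5715e+02 6.0000e-02]
shift in goal axes [-0.214  -0.0291  0.5793]  in present axes [ 0.4222 -0.0288 -0.4508]
```

```bash
python3 -m inch '[{"ry":-7.6,"grip":255},{"ry":-7.6,"grip":255},{"ry":-7.6,"grip":255},{"dx":0.016,"dz":-0.044,"dy":-0.003,"grip":255},{"dx":0.016,"dz":-0.044,"dy":-0.003,"grip":255},{"dx":0.016,"dz":-0.044,"dy":-0.003,"grip":255},{"dx":0.016,"dz":-0.044,"dy":-0.003,"grip":255},{"dx":0.016,"dz":-0.044,"dy":-0.003,"grip":255}]' 40
python3 -m inch '[{"dx":0.016,"dz":-0.044,"grip":255},{"dx":0.016,"dz":-0.044,"grip":255},{"dx":0.016,"dz":-0.044,"grip":255},{"dx":0.016,"dz":-0.044,"grip":255},{"dx":0.016,"dz":-0.044,"grip":255},{"dx":0.016,"dz":-0.044,"grip":255},{"dx":0.01,"dz":-0.044,"grip":255},{"grip":255}]'
python3 - <<'E'
from h import *
target([.43,0,.25])
c=vision.camera("wrist"); cv2.imwrite("pics/w1.png",c["color"][:,:,::-1]); W=c["world_to_cam"]; print("campos",-W[:3,:3].T@W[:3,3])
E
```

```text
t 0.25 tcp [0.162  0.5515 0.2309] F [-1.07 -0.24  0.06] open 0.0855 q [ 1.145  0.314  0.046  1.304 -0.     1.431]
rot err deg (tool) [ 5.000e-02 -2.285e+01 -2.000e-02]
shift in goal axes [ 0.2041 -0.0191 -0.5782]  in present axes [ 0.4126 -0.0188 -0.4536]
campos [0.0862746 0.572867  0.3740116]validation failed for argument at $[0]...
validation failed for argument at $[0]...
```

View pics/w1.png

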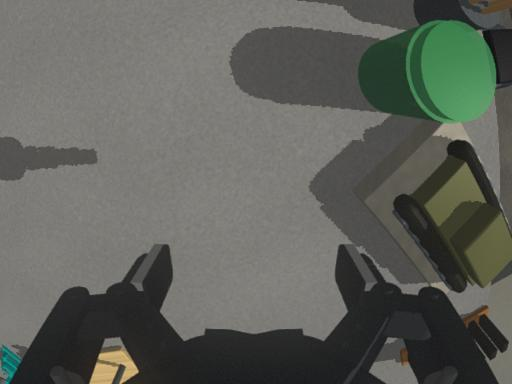

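```bash
python3 -m inch '[{"dx":0,"dy":0,"dz":0,"rx":0,"ry":-7.6,"rz":0,"grip":255},{"dx":0,"dy":0,"dz":0,"rx":0,"ry":-7.6,"rz":0,"grip":255},{"dx":0,"dy":0,"dz":0,"rx":0,"ry":-7.6,"rz":0,"grip":255},{"dx":0.016,"dy":-0.003,"dz":-0.044,"rx":0,"ry":0,"rz":0,"grip":255},{"dx":0.016,"dy":-0.003,"dz":-0.044,"rx":0,"ry":0,"rz":0,"grip":255},{"dx":0.016,"dy":-0.003,"dz":-0.044,"rx":0,"ry":0,"rz":0,"grip":255},{"dx":0.016,"dy":-0.003,"dz":-0.044,"rx":0,"ry":0,"rz":0,"grip":255},{"dx":0.016,"dy":-0.003,"dz":-0.044,"rx":0,"ry":0,"rz":0,"grip":255}]' 40
```

```text
time: 1.1
ee_pos: [0.2666, 0.3404, 0.2465]
orientation: [-1.569, -0.089, 0.088]
ft_force: [1.0, 0.6, 0.5]
opening: 0.0003
```

```bash
python3 -m inch '[{"dx":0.016,"dy":0,"dz":-0.044,"rx":0,"ry":0,"rz":0,"grip":255},{"dx":0.016,"dy":0,"dz":-0.044,"rx":0,"ry":0,"rz":0,"grip":255},{"dx":0.016,"dy":0,"dz":-0.044,"rx":0,"ry":0,"rz":0,"grip":255},{"dx":0.016,"dy":0,"dz":-0.044,"rx":0,"ry":0,"rz":0,"grip":255},{"dx":0.016,"dy":0,"dz":-0.044,"rx":0,"ry":0,"rz":0,"grip":255},{"dx":0.016,"dy":0,"dz":-0.044,"rx":0,"ry":0,"rz":0,"grip":255},{"dx":0.01,"dy":0,"dz":-0.044,"rx":0,"ry":0,"rz":0,"grip":255},{"dx":0,"dy":0,"dz":0,"rx":0,"ry":0,"rz":0,"grip":255}]'
python3 - <<'E'
from h import *
target([.43,0,.25])
c=vision.camera("wrist"); cv2.imwrite("pics/w1.png",c["color"][:,:,::-1]); W=c["world_to_cam"]; print("campos",-W[:3,:3].T@W[:3,3])
import pickle; pickle.dump(c,open("w1.pkl","wb"))
E
```

```text
time: 1.9
ee_pos: [0.408, 0.0433, 0.2463]
orientation: [-1.571, -0.083, 0.081]
ft_force: [0.2, 0.6, -0.6]
opening: 0.0002
t 1.9 tcp [0.408  0.0433 0.2463] F [ 0.25  0.59 -0.62] open 0.0002 q [-9.000e-02 -1.200e-02 -3.040e-01  1.277e+00 -1.000e-03 -1.940e-01]
rot err deg (tool) [ 0.09 -0.51  0.06]
shift in goal axes [ 0.017  -0.0037 -0.0455]  in present axes [ 0.0174 -0.0037 -0.0454]
campos [0.32927417 0.03467016 0.38930815]
```

View pics/w1.png

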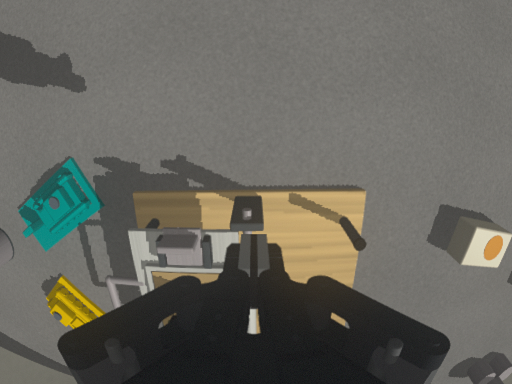

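```bash
cat >> h.py <<'E'
def fray(c,u,v):
    W=c["world_to_cam"]; a,b=u-c["cx"],v-c["cy"]; r=np.hypot(a,b); th=r/c["fx"]
    d=np.array([np.sin(th)*a/r,np.sin(th)*b/r,np.cos(th)])
    return -W[:3,:3].T@W[:3,3], W[:3,:3].T@d
def fonz(c,u,v,z):
    o,d=fray(c,u,v); return o+d*(z-o[2])/d[2]
E
python3 - <<'E'
import cv2
a=cv2.imread("pics/w1.png")[180:320,95:255]
cv2.imwrite("pics/w1c.png",cv2.resize(a,None,fx=4,fy=4,interpolation=cv2.INTER_CUBIC))
E
```

```text
(no output)
```

View pics/w1c.png

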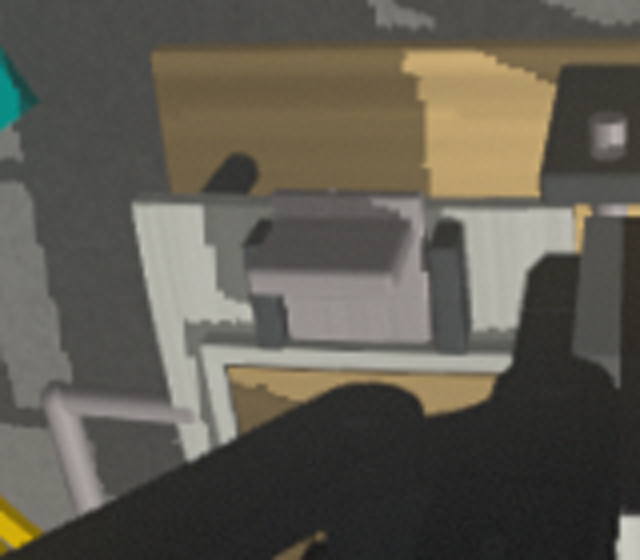

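```bash
python3 - <<'E'
from h import *
import pickle; c=pickle.load(open("w1.pkl","rb"))
f=lambda x,y,z:fonz(c,95+x/4-.4,180+y/4-.4,z)
a,b=f(249,266,.1415),f(392,272,.1415); print("tab near top edge",a,b,np.linalg.norm(a-b))
e,g=f(250,292,.1415),f(388,298,.1415); print("tab far top edge",e,g)
f2=lambda u,v,z:fonz(c,u,v,z)
p,q=f2(133.5,192,.012),f2(365.5,191,.012); print("base near corners",p,q,np.linalg.norm(p-q),"yaw of x axis",np.arctan2((q-p)[1],(q-p)[0])-np.pi/2)
print("base centre est", (p+q)/2+E*.145)
m=(a+b+e+g)/4; mid=(p+q)/2; print("tab in stand", [(m-(mid+E*.145))@k for k in(E,N)])
# hinge rod end at (602,135) crop
print("rod end", f(605,132,.09), (f(605,132,.09)-(mid+E*.145))@N)
E
```

```text
tab near top edge [ 0.47353516 -0.04558838  0.1415    ] [ 0.47007957 -0.00950637  0.1415    ] 0.0362470999110336
tab far top edge [ 0.48093951 -0.04560756  0.1415    ] [ 0.47746807 -0.01038341  0.1415    ]
base near corners [ 0.46737357 -0.12149629  0.012     ] [0.43198034 0.20239512 0.012     ] 0.3258194668321633 yaw of x axis 0.10884313789359701
base centre est [0.59375219 0.05679957 0.012     ]
tab in stand [np.float64(-0.12702866448423092), np.float64(-0.07069817638436426)]
rod end [0.44899696 0.03854637 0.09      ] -0.001814231283569809
```

```bash
sed -i 's/YAW=0.113/YAW=0.111/' h.py; python3 - <<'E'
from h import *
t=np.array([.4718,-.0277,.120]); target(t-.035*E); print(t-.035*E)
E
```

```text
t 1.95 tcp [0.4068 0.0454 0.2462] F [-0.38  0.39 -0.85] open -0.0001 q [-0.086 -0.013 -0.305  1.278  0.    -0.191]
rot err deg (tool) [-0.   -0.29  0.  ]
shift in goal axes [ 0.0215  0.1262 -0.0799]  in present axes [ 0.0219  0.1262 -0.0798]
[ 0.4370154  -0.03157703  0.12      ]
```

```bash
python3 -m inch '[{"dx":0.007,"dy":0,"dz":-0.026,"rx":0,"ry":-0.3,"rz":0,"grip":255},{"dx":0.007,"dy":0,"dz":-0.027,"rx":0,"ry":0,"rz":0,"grip":255},{"dx":0.0075,"dy":0,"dz":-0.027,"rx":0,"ry":0,"rz":0,"grip":255},{"dx":0,"dy":0.03,"dz":0,"rx":0,"ry":0,"rz":0,"grip":255},{"dx":0,"dy":0.03,"dz":0,"rx":0,"ry":0,"rz":0,"grip":255},{"dx":0,"dy":0.03,"dz":0,"rx":0,"ry":0,"rz":0,"grip":255},{"dx":0,"dy":0.03,"dz":0,"rx":0,"ry":0,"rz":0,"grip":255},{"dx":0,"dy":0.006,"dz":0,"rx":0,"ry":0,"rz":0,"grip":255}]'
python3 - <<'E'
from h import *
t=np.array([.4718,-.0277,.120]); target(t-.013*E)
c=vision.camera("wrist"); cv2.imwrite("pics/w2.png",c["color"][:,:,::-1])
E
```

```text
time: 2.75
ee_pos: [0.4338, -0.0271, 0.1175]
orientation: [-1.567, -0.089, 0.098]
ft_force: [-1.0, 1.5, -0.3]
opening: -0.0001
t 2.75 tcp [ 0.4338 -0.0271  0.1175] F [-1.    1.47 -0.32] open -0.0001 q [-0.248  0.121 -0.491  0.965  0.    -0.367]
rot err deg (tool) [-0.14  0.48 -0.31]
shift in goal axes [ 0.0247 -0.0025 -0.0048]  in present axes [ 0.0246 -0.0027 -0.0051]
```

View pics/w2.png

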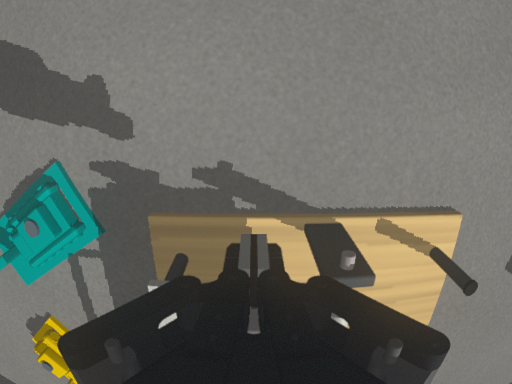

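The wrist view now shows the fingers (253,240) near the tab, which they hide; the near side is free. Now I push along +x.

```bash
python3 -m inch '[{"dx":0.006,"dy":0,"dz":-0.003,"rx":0,"ry":0,"rz":0,"grip":255},{"dx":0.006,"dy":-0.001,"dz":0,"rx":0,"ry":0,"rz":0,"grip":255},{"dx":0.005,"dy":-0.001,"dz":0,"rx":0,"ry":0,"rz":0,"grip":255},{"dx":0.004,"dy":0,"dz":0,"rx":0,"ry":0,"rz":0,"grip":255},{"dx":0.004,"dy":0,"dz":0,"rx":0,"ry":0,"rz":0,"grip":255},{"dx":0.004,"dy":0,"dz":0,"rx":0,"ry":0,"rz":0,"grip":255},{"dx":0.004,"dy":0,"dz":0,"rx":0,"ry":0,"rz":0,"grip":255},{"dx":0.003,"dy":0,"dz":0,"rx":0,"ry":0,"rz":0,"grip":255}]'
python3 -m inch '[{"dx":0.003,"dy":0,"dz":0,"rx":0,"ry":0,"rz":0,"grip":255},{"dx":0.002,"dy":0,"dz":0,"rx":0,"ry":0,"rz":0,"grip":255},{"dx":0,"dy":0,"dz":0,"rx":0,"ry":0,"rz":0,"grip":255},{"dx":0,"dy":0,"dz":0,"rx":0,"ry":0,"rz":0,"grip":255},{"dx":0,"dy":0,"dz":0,"rx":0,"ry":0,"rz":0,"grip":255},{"dx":0,"dy":0,"dz":0,"rx":0,"ry":0,"rz":0,"grip":255},{"dx":0,"dy":0,"dz":0,"rx":0,"ry":0,"rz":0,"grip":255},{"dx":0,"dy":0,"dz":0,"rx":0,"ry":0,"rz":0,"grip":255}]'
```

```text
time: 3.6
ee_pos: [0.4726, -0.0279, 0.1222]
orientation: [-1.569, -0.091, 0.093]
ft_force: [-2.7, -0.7, 1.6]
opening: 0.0003
time: 4.4
ee_pos: [0.4779, -0.0273, 0.1224]
orientation: [-1.569, -0.093, 0.092]
ft_force: [-0.4, -0.8, 0.2]
opening: 0.0003
```

```bash
python3 -m inch '[{"dx":0.002,"dy":0,"dz":0,"rx":0,"ry":0,"rz":0,"grip":255},{"dx":0.002,"dy":0,"dz":0,"rx":0,"ry":0,"rz":0,"grip":255},{"dx":0.002,"dy":0,"dz":0,"rx":0,"ry":0,"rz":0,"grip":255},{"dx":0.002,"dy":0,"dz":0,"rx":0,"ry":0,"rz":0,"grip":255},{"dx":0,"dy":0,"dz":0,"rx":0,"ry":0,"rz":0,"grip":255},{"dx":0,"dy":0,"dz":0,"rx":0,"ry":0,"rz":0,"grip":255},{"dx":0,"dy":0,"dz":0,"rx":0,"ry":0,"rz":0,"grip":255},{"dx":0,"dy":0,"dz":0,"rx":0,"ry":0,"rz":0,"grip":255}]'
python3 - <<'E'
from h import *
st,Rt=report(); print("finger face stand x", (st["ee_pos"]-np.array([.594,.056,0]))@E)
c=vision.camera("scene"); cv2.imwrite("pics/s3.png",cv2.resize(c["color"][130:280,190:350,::-1],None,fx=4,fy=4,interpolation=cv2.INTER_CUBIC))
E
```

```text
time: 5.2
ee_pos: [0.486, -0.0264, 0.1223]
orientation: [-1.569, -0.093, 0.092]
ft_force: [-0.2, 0.1, 0.4]
opening: 0.0003
t 5.2 tcp [ 0.486  -0.0264  0.1223] F [-0.24  0.14  0.39] open 0.0003 q [-0.219  0.207 -0.372  0.991  0.    -0.337]
finger face stand x -0.11645054794754972
```

View pics/s3.png

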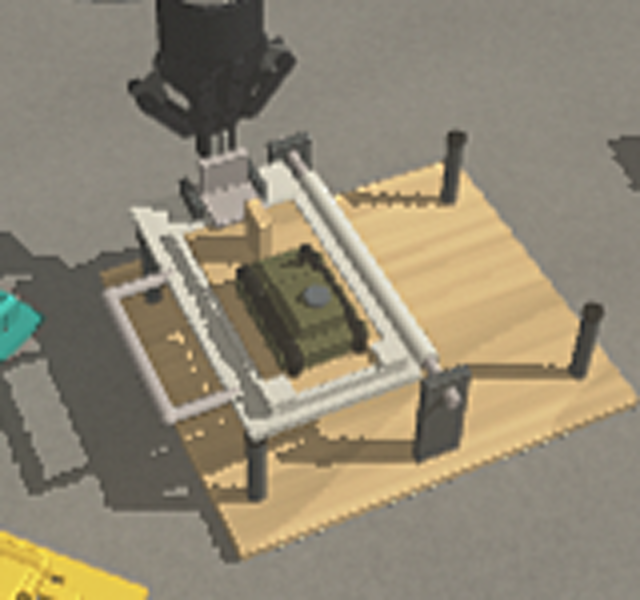

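```bash
python3 -m inch '[{"dx":0,"dy":0,"dz":0,"rx":0,"ry":0,"rz":0,"grip":255},{"dx":0,"dy":0,"dz":0,"rx":0,"ry":0,"rz":0,"grip":255},{"dx":0,"dy":0,"dz":0,"rx":0,"ry":0,"rz":0,"grip":255},{"dx":0,"dy":0,"dz":0,"rx":0,"ry":0,"rz":0,"grip":255},{"dx":0.001,"dy":0,"dz":0,"rx":0,"ry":0,"rz":0,"grip":255},{"dx":0.001,"dy":0,"dz":0,"rx":0,"ry":0,"rz":0,"grip":255},{"dx":0.001,"dy":0,"dz":0,"rx":0,"ry":0,"rz":0,"grip":255},{"dx":0.001,"dy":0,"dz":0,"rx":0,"ry":0,"rz":0,"grip":255}]'
```

```text
time: 6.05
ee_pos: [0.4894, -0.0259, 0.1222]
orientation: [-1.569, -0.092, 0.093]
ft_force: [-2.7, -0.1, 0.4]
opening: -0.0002
```

Still sliding at friction level (−2.7 N). I push on.

```bash
python3 -m inch '[{"dx":0.001,"dy":0,"dz":0,"rx":0,"ry":0,"rz":0,"grip":255},{"dx":0.001,"dy":0,"dz":0,"rx":0,"ry":0,"rz":0,"grip":255},{"dx":0.001,"dy":0,"dz":0,"rx":0,"ry":0,"rz":0,"grip":255},{"dx":0.001,"dy":0,"dz":0,"rx":0,"ry":0,"rz":0,"grip":255},{"dx":0.001,"dy":0,"dz":0,"rx":0,"ry":0,"rz":0,"grip":255},{"dx":0,"dy":0,"dz":0,"rx":0,"ry":0,"rz":0,"grip":255},{"dx":0,"dy":0,"dz":0,"rx":0,"ry":0,"rz":0,"grip":255},{"dx":0,"dy":0,"dz":0,"rx":0,"ry":0,"rz":0,"grip":255}]'
```

```text
time: 6.85
ee_pos: [0.4901, -0.0257, 0.1219]
orientation: [-1.57, -0.085, 0.098]
ft_force: [-14.3, -4.1, 10.3]
opening: -0.0001
```

The stop is reached (14 N, no more travel). I back off, rise and look at the bolt and fin.

```bash
python3 -m inch '[{"dx":-0.01,"dy":0,"dz":0,"rx":0,"ry":0,"rz":0,"grip":255},{"dx":-0.015,"dy":0,"dz":0,"rx":0,"ry":0,"rz":0,"grip":255},{"dx":-0.015,"dy":0,"dz":0,"rx":0,"ry":0,"rz":0,"grip":255},{"dx":0,"dy":-0.03,"dz":0,"rx":0,"ry":0,"rz":0,"grip":125},{"dx":0,"dy":-0.03,"dz":0,"rx":0,"ry":0,"rz":0,"grip":125},{"dx":0,"dy":-0.03,"dz":0,"rx":0,"ry":0,"rz":0,"grip":125},{"dx":0,"dy":-0.03,"dz":0,"rx":0,"ry":0,"rz":0,"grip":125},{"dx":0,"dy":0,"dz":0,"rx":0,"ry":0,"rz":0,"grip":125}]'
python3 - <<'E'
from h import *
report()
import pickle
c=vision.camera("wrist"); pickle.dump(c,open("w4.pkl","wb")); cv2.imwrite("pics/w4.png",c["color"][:,:,::-1])
c=vision.camera("top"); pickle.dump(c,open("t4.pkl","wb")); cv2.imwrite("pics/t4.png",cv2.resize(c["color"][130:230,225:325,::-1],None,fx=6,fy=6,interpolation=cv2.INTER_CUBIC))
c=vision.camera("scene"); pickle.dump(c,open("s4.pkl","wb"));cv2.imwrite("pics/s4.png",cv2.resize(c["color"][150:270,200:300,::-1],None,fx=5,fy=5,interpolation=cv2.INTER_CUBIC))
E
```

```text
time: 7.65
ee_pos: [0.4579, -0.0305, 0.2466]
orientation: [-1.571, -0.1, 0.085]
ft_force: [0.3, 0.3, 0.4]
opening: 0.0437
t 7.65 tcp [ 0.4579 -0.0305  0.2466] F [0.32 0.35 0.44] open 0.0437 q [-2.420e-01  7.600e-02 -2.120e-01  1.274e+00  1.000e-03 -3.600e-01]
```

View pics/w4.png

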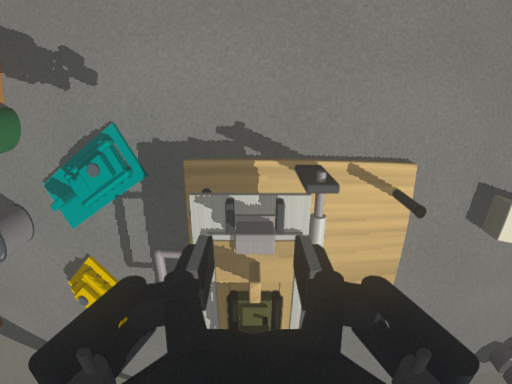

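View pics/t4.png

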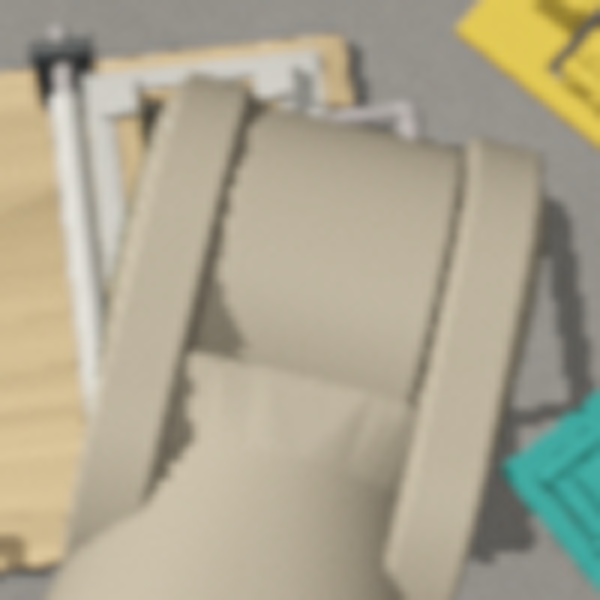

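View pics/s4.png

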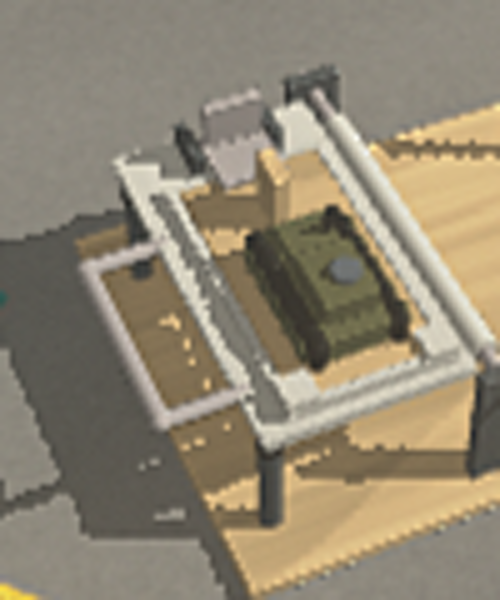

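```bash
python3 - <<'E'
import cv2
a=cv2.imread("pics/w4.png")[185:335,180:330]
cv2.imwrite("pics/w4c.png",cv2.resize(a,None,fx=4,fy=4,interpolation=cv2.INTER_CUBIC))
E
```

```text
(no output)
```

View pics/w4c.png

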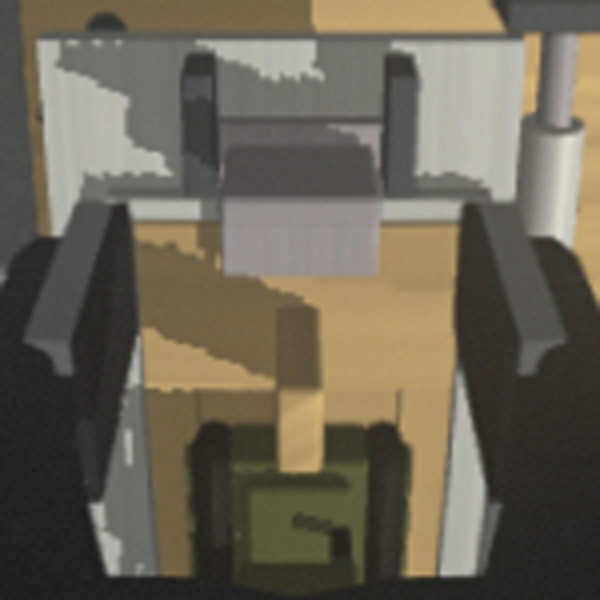

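The picture shows the bolt plate (crop 300,235) now lying over the carrier edge, and the fin's top face at crop (300,430), between the open fingers.

```bash
python3 - <<'E'
from h import *
import pickle; c=pickle.load(open("w4.pkl","rb"))
f=lambda x,y,z:fonz(c,180+x/4-.4,185+y/4-.4,z)
H=np.array([.594,.056,0])
n=f(299,389,.144); g=f(301,472,.144); 
l,r=f(277,430,.144),f(323,430,.144); print(n,g,np.linalg.norm(n-g),np.linalg.norm(l-r))
m=(n+g)/2; print("fin",m,"stand",(m-H)@E,(m-H)@N)
a,b=f(227,146,.1415),f(377,146,.1415);tb=(a+b)/2; print("tab near(top edge?)",[(tb-H)@k for k in(E,N)])
a,b=f(224,196,.1415),f(380,196,.1415);tb=(a+b)/2; print("row196",[(tb-H)@k for k in(E,N)])
target([m[0],m[1],.111])
E
```

```text
[ 0.55207383 -0.01931505  0.144     ] [ 0.57905749 -0.015563    0.144     ] 0.027243273419714983 0.011726343485456437
fin [ 0.56556566 -0.01743903  0.144     ] stand -0.03639435211627613 -0.06983733397517124
tab near(top edge?) [np.float64(-0.11568205302043195), np.float64(-0.07003047855059433)]
row196 [np.float64(-0.1029766182613406), np.float64(-0.06992108219769175)]
t 7.8 tcp [ 0.4551 -0.03    0.2419] F [-0.09 -0.81 -0.43] open 0.0436 q [-0.242  0.079 -0.22   1.271  0.    -0.36 ]
rot err deg (tool) [-0.01  0.37  0.05]
shift in goal axes [0.1112 0.1309 0.0002]  in present axes [ 0.111   0.131  -0.0005]
```

```bash
python3 -m inch '[{"dx":0.028,"dy":0,"dz":0,"rx":0,"ry":0.3,"rz":0,"grip":125},{"dx":0.028,"dy":0,"dz":0,"rx":0,"ry":0,"rz":0,"grip":125},{"dx":0.028,"dy":0,"dz":0,"rx":0,"ry":0,"rz":0,"grip":125},{"dx":0.027,"dy":0,"dz":0,"rx":0,"ry":0,"rz":0,"grip":125},{"dx":0,"dy":0.02,"dz":0,"rx":0,"ry":0,"rz":0,"grip":125},{"dx":0,"dy":0.025,"dz":0,"rx":0,"ry":0,"rz":0,"grip":125},{"dx":0,"dy":0.02,"dz":0,"rx":0,"ry":0,"rz":0,"grip":125},{"dx":0,"dy":0,"dz":0,"rx":0,"ry":0,"rz":0,"grip":125}]'
python3 - <<'E'
from h import *
target([.5656,-.0174,.111])
c=vision.camera("wrist"); cv2.imwrite("pics/w5.png",c["color"][150:,130:390,::-1])
E
```

```text
time: 8.6
ee_pos: [0.5623, -0.0169, 0.1725]
orientation: [-1.567, -0.082, 0.094]
ft_force: [-1.1, -0.6, 0.3]
opening: 0.0438
t 8.6 tcp [ 0.5623 -0.0169  0.1725] F [-1.1  -0.61  0.26] open 0.0438 q [-0.173  0.319 -0.091  1.169  0.    -0.285]
rot err deg (tool) [-0.15  0.07 -0.46]
shift in goal axes [ 0.0032  0.0615 -0.0009]  in present axes [ 0.0037  0.0615 -0.0011]
```

View pics/w5.png

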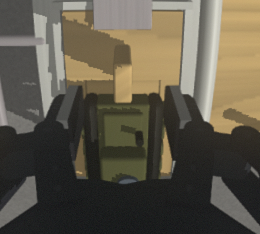

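The fin sits at crop (122,75), centred between the pads. I go down and close gently.

```bash
python3 -m inch '[{"dx":0.001,"dy":0.02,"dz":0,"rx":0,"ry":0,"rz":0,"grip":125},{"dx":0,"dy":0.02,"dz":0,"rx":0,"ry":0,"rz":0,"grip":125},{"dx":0,"dy":0.015,"dz":0,"rx":0,"ry":0,"rz":0,"grip":125},{"dx":0,"dy":0.007,"dz":0,"rx":0,"ry":0,"rz":0,"grip":125},{"dx":0,"dy":0,"dz":0,"rx":0,"ry":0,"rz":0,"grip":125},{"dx":0,"dy":0,"dz":0,"rx":0,"ry":0,"rz":0,"grip":255},{"dx":0,"dy":0,"dz":0,"rx":0,"ry":0,"rz":0,"grip":255},{"dx":0,"dy":0,"dz":0,"rx":0,"ry":0,"rz":0,"grip":255}]' 60
python3 - <<'E'
from h import *
target([.5656,-.0174,.111])
E
```

```text
time: 9.45
ee_pos: [0.567, -0.0174, 0.1166]
orientation: [-1.569, -0.09, 0.086]
ft_force: [-0.9, -0.0, 3.5]
opening: 0.0111
t 9.45 tcp [ 0.567  -0.0174  0.1166] F [-0.88 -0.03  3.53] open 0.0111 q [-0.172  0.355 -0.182  1.031  0.    -0.285]
rot err deg (tool) [0.02 0.07 0.13]
shift in goal axes [-0.0014  0.0056  0.0001]  in present axes [-0.0014  0.0056  0.0001]
```

```bash
python3 -m inch '[{"dx":0,"dy":0,"dz":0,"rx":0,"ry":0,"rz":0,"grip":255},{"dx":0,"dy":-0.0005,"dz":0,"rx":0,"ry":0,"rz":0,"grip":255},{"dx":0,"dy":-0.0005,"dz":0,"rx":0,"ry":0,"rz":0,"grip":255},{"dx":0,"dy":-0.0005,"dz":0,"rx":0,"ry":0,"rz":0,"grip":255},{"dx":0,"dy":-0.0005,"dz":0,"rx":0,"ry":0,"rz":0,"grip":255},{"dx":0,"dy":0,"dz":0,"rx":0,"ry":0,"rz":0,"grip":255},{"dx":0,"dy":0,"dz":0,"rx":0,"ry":0,"rz":0,"grip":255},{"dx":0,"dy":0,"dz":0,"rx":0,"ry":0,"rz":0,"grip":255}]'
```

```text
time: 10.25
ee_pos: [0.5658, -0.0173, 0.117]
orientation: [-1.569, -0.087, 0.089]
ft_force: [0.3, -0.2, -1.4]
opening: 0.0111
```

```bash
python3 -m inch '[{"dx":0,"dy":-0.0005,"dz":0,"rx":0,"ry":0,"rz":0,"grip":255},{"dx":0,"dy":-0.0005,"dz":0,"rx":0,"ry":0,"rz":0,"grip":255},{"dx":0,"dy":-0.0005,"dz":0,"rx":0,"ry":0,"rz":0,"grip":255},{"dx":0,"dy":-0.0005,"dz":0,"rx":0,"ry":0,"rz":0,"grip":255},{"dx":0,"dy":0,"dz":0,"rx":0,"ry":0,"rz":0,"grip":255},{"dx":0,"dy":0,"dz":0,"rx":0,"ry":0,"rz":0,"grip":255},{"dx":0,"dy":0,"dz":0,"rx":0,"ry":0,"rz":0,"grip":255},{"dx":0,"dy":0,"dz":0,"rx":0,"ry":0,"rz":0,"grip":255}]'
```

```text
time: 11.05
ee_pos: [0.5655, -0.0172, 0.1184]
orientation: [-1.568, -0.087, 0.089]
ft_force: [1.1, 1.9, -16.2]
opening: 0.0109
```

16 N is more than wanted; I ease to about 9 N and hold.

```bash
python3 -m inch '[{"dx":0,"dy":0.0007,"dz":0,"rx":0,"ry":0,"rz":0,"grip":255},{"dx":0,"dy":0,"dz":0,"rx":0,"ry":0,"rz":0,"grip":255},{"dx":0,"dy":0,"dz":0,"rx":0,"ry":0,"rz":0,"grip":255},{"dx":0,"dy":0,"dz":0,"rx":0,"ry":0,"rz":0,"grip":255},{"dx":0,"dy":0,"dz":0,"rx":0,"ry":0,"rz":0,"grip":255},{"dx":0,"dy":0,"dz":0,"rx":0,"ry":0,"rz":0,"grip":255},{"dx":0,"dy":0,"dz":0,"rx":0,"ry":0,"rz":0,"grip":255},{"dx":0,"dy":0,"dz":0,"rx":0,"ry":0,"rz":0,"grip":255}]'
python3 - <<'E'
from h import *
report()
c=vision.camera("scene"); cv2.imwrite("pics/s6.png",cv2.resize(c["color"][130:280,190:350,::-1],None,fx=4,fy=4,interpolation=cv2.INTER_CUBIC))
E
```

```text
time: 11.85
ee_pos: [0.5655, -0.0172, 0.1183]
orientation: [-1.569, -0.087, 0.089]
ft_force: [-2.5, -0.3, -13.3]
opening: 0.0109
t 11.85 tcp [ 0.5655 -0.0172  0.1183] F [ -2.51  -0.35 -13.33] open 0.0109 q [-0.172  0.354 -0.18   1.038  0.    -0.285]
```

View pics/s6.png

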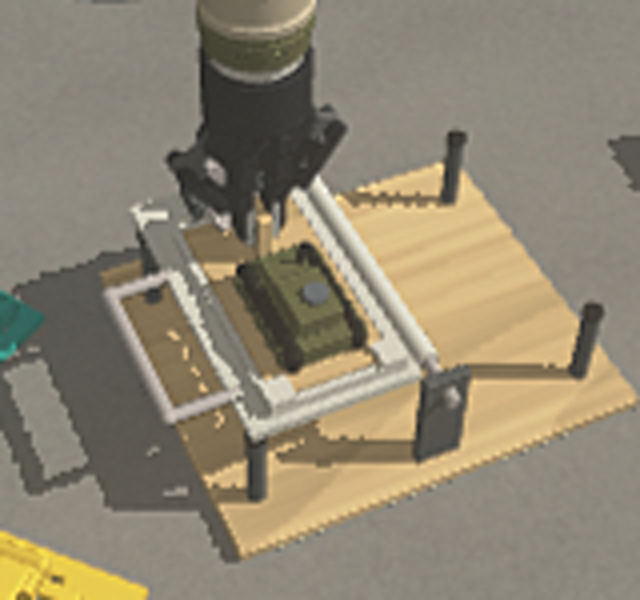

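The cradle lies level (bar at crop (140,345), unchanged), held with 13 N. I ease a little more, hold, then let the carrier back down and release.

```bash
python3 -m inch '[{"dx":0,"dy":0.0007,"dz":0,"rx":0,"ry":0,"rz":0,"grip":255},{"dx":0,"dy":0,"dz":0,"rx":0,"ry":0,"rz":0,"grip":255},{"dx":0,"dy":0,"dz":0,"rx":0,"ry":0,"rz":0,"grip":255},{"dx":0,"dy":0,"dz":0,"rx":0,"ry":0,"rz":0,"grip":255},{"dx":0,"dy":0,"dz":0,"rx":0,"ry":0,"rz":0,"grip":255},{"dx":0,"dy":0,"dz":0,"rx":0,"ry":0,"rz":0,"grip":255},{"dx":0,"dy":0,"dz":0,"rx":0,"ry":0,"rz":0,"grip":255},{"dx":0,"dy":0,"dz":0,"rx":0,"ry":0,"rz":0,"grip":255}]'
python3 -m inch '[{"dx":0,"dy":0.0007,"dz":0,"rx":0,"ry":0,"rz":0,"grip":255},{"dx":0,"dy":0.001,"dz":0,"rx":0,"ry":0,"rz":0,"grip":255},{"dx":0,"dy":0.0005,"dz":0,"rx":0,"ry":0,"rz":0,"grip":255},{"dx":0,"dy":0,"dz":0,"rx":0,"ry":0,"rz":0,"grip":255},{"dx":0,"dy":0,"dz":0,"rx":0,"ry":0,"rz":0,"grip":125},{"dx":0,"dy":0,"dz":0,"rx":0,"ry":0,"rz":0,"grip":125},{"dx":0,"dy":0,"dz":0,"rx":0,"ry":0,"rz":0,"grip":125},{"dx":0,"dy":0,"dz":0,"rx":0,"ry":0,"rz":0,"grip":125}]'
```

```text
time: 12.7
ee_pos: [0.5665, -0.0174, 0.1182]
orientation: [-1.569, -0.089, 0.087]
ft_force: [-2.2, 1.0, -8.3]
opening: 0.0108
time: 13.5
ee_pos: [0.5663, -0.0173, 0.1159]
orientation: [-1.569, -0.089, 0.088]
ft_force: [0.1, -0.5, 1.1]
opening: 0.0435
```

```bash
python3 -m inch '[{"dx":0,"dy":-0.02,"dz":0,"rx":0,"ry":0,"rz":0,"grip":125},{"dx":0,"dy":-0.035,"dz":0,"rx":0,"ry":0,"rz":0,"grip":125},{"dx":0,"dy":-0.035,"dz":0,"rx":0,"ry":0,"rz":0,"grip":125},{"dx":0.016,"dy":0,"dz":-0.038,"rx":0,"ry":0,"rz":0,"grip":125},{"dx":0.016,"dy":0,"dz":-0.038,"rx":0,"ry":0,"rz":0,"grip":125},{"dx":0.016,"dy":0,"dz":-0.038,"rx":0,"ry":0,"rz":0,"grip":125},{"dx":0,"dy":0,"dz":0,"rx":0,"ry":0,"rz":0,"grip":125},{"dx":0,"dy":0,"dz":0,"rx":0,"ry":0,"rz":0,"grip":125}]'
python3 - <<'E'
from h import *
H=np.array([.594,.056,.071])
target(H+.012*E-.185*N)
c=vision.camera("wrist"); cv2.imwrite("pics/w7.png",c["color"][:,:,::-1])
import pickle; pickle.dump(c,open("w7.pkl","wb"))
E
```

```text
time: 14.3
ee_pos: [0.6265, -0.126, 0.2049]
orientation: [-1.568, -0.086, 0.088]
ft_force: [0.1, 0.2, 0.6]
opening: 0.0434
t 14.3 tcp [ 0.6265 -0.126   0.2049] F [0.12 0.23 0.61] open 0.0434 q [-0.324  0.449  0.181  1.304  0.    -0.435]
rot err deg (tool) [-0.05 -0.03 -0.06]
shift in goal axes [-1.000e-04  1.339e-01 -5.000e-04]  in present axes [ 0.      0.1339 -0.0006]
```

View pics/w7.png

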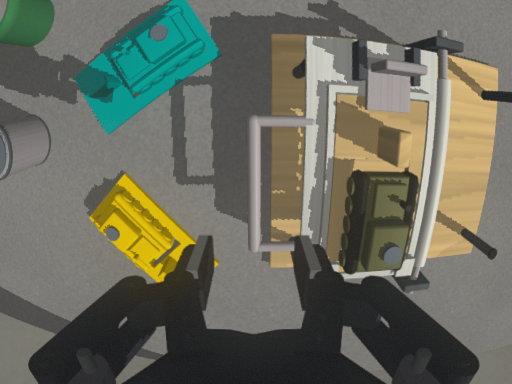

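The wrist view shows the bar at column 254, rows 118–250, centred between the pads, with the bolt still over the carrier edge (388,90).

```bash
python3 - <<'E'
from h import *
import pickle; c=pickle.load(open("w7.pkl","rb")); H=np.array([.594,.056,0])
for u,v in((254.5,123),(255,180),(255,243)):
    p=fonz(c,u,v,.09); print(p.round(4),((p-H)@E).round(4),((p-H)@N).round(4))
E
```

```text
[ 0.5676 -0.1321  0.09  ] -0.0471 -0.184
[ 0.6184 -0.126   0.09  ] 0.0041 -0.1835
[ 0.6815 -0.1189  0.09  ] 0.0676 -0.1835
```

```bash
python3 -m inch '[{"dx":0,"dy":0.03,"dz":0,"rx":0,"ry":0,"rz":0,"grip":125},{"dx":0,"dy":0.03,"dz":0,"rx":0,"ry":0,"rz":0,"grip":125},{"dx":0,"dy":0.03,"dz":0.0005,"rx":0,"ry":0,"rz":0,"grip":125},{"dx":0,"dy":0.025,"dz":0,"rx":0,"ry":0,"rz":0,"grip":125},{"dx":0,"dy":0.014,"dz":0,"rx":0,"ry":0,"rz":0,"grip":125},{"dx":0,"dy":0.005,"dz":0,"rx":0,"ry":0,"rz":0,"grip":125},{"dx":0,"dy":0,"dz":0,"rx":0,"ry":0,"rz":0,"grip":125},{"dx":0,"dy":0,"dz":0,"rx":0,"ry":0,"rz":0,"grip":125}]' 80
python3 -m inch '[{"dx":0,"dy":0,"dz":0,"rx":0,"ry":0,"rz":0,"grip":255},{"dx":0,"dy":0,"dz":0,"rx":0,"ry":0,"rz":0,"grip":255},{"dx":0,"dy":0,"dz":0,"rx":0,"ry":0,"rz":0,"grip":255},{"dx":0,"dy":0,"dz":0,"rx":0,"ry":0,"rz":0,"grip":255},{"dx":0,"dy":0,"dz":0,"rx":0,"ry":0,"rz":0,"grip":255},{"dx":0,"dy":0,"dz":0,"rx":0,"ry":0,"rz":0,"grip":255},{"dx":0,"dy":0,"dz":0,"rx":0,"ry":0,"rz":0,"grip":255},{"dx":0,"dy":0,"dz":0,"rx":0,"ry":0,"rz":0,"grip":255}]' 80
python3 - <<'E'
from h import *
st,_=report(); p=st["ee_pos"]-np.array([.594,.056,.071]); print(p@E,p@N,p[2])
target([.594,.056,.071])
c=vision.camera("wrist"); cv2.imwrite("pics/w8.png",c["color"][:,:,::-1])
E
```

```text
time: 15.15
ee_pos: [0.6274, -0.1247, 0.0732]
orientation: [-1.57, -0.09, 0.087]
ft_force: [1.1, 0.4, 0.1]
opening: 0.0436
time: 15.95
ee_pos: [0.6274, -0.1258, 0.073]
orientation: [-1.571, -0.089, 0.086]
ft_force: [-0.3, -3.2, 5.4]
opening: 0.0094
t 15.95 tcp [ 0.6274 -0.1258  0.073 ] F [-0.3  -3.25  5.44] open 0.0094 q [-3.23e-01  5.19e-01 -4.00e-02  1.01e+00 -1.00e-03 -4.34e-01]
0.013022607319720759 -0.18438162605416683 0.0020279799125187264
t 15.95 tcp [ 0.6274 -0.1258  0.073 ] F [-0.3  -3.25  5.44] open 0.0094 q [-3.23e-01  5.19e-01 -4.00e-02  1.01e+00 -1.00e-03 -4.34e-01]
rot err deg (tool) [0.12 0.03 0.11]
shift in goal axes [-0.013   0.002   0.1844]  in present axes [-0.0129  0.0016  0.1844]
```

View pics/w8.png

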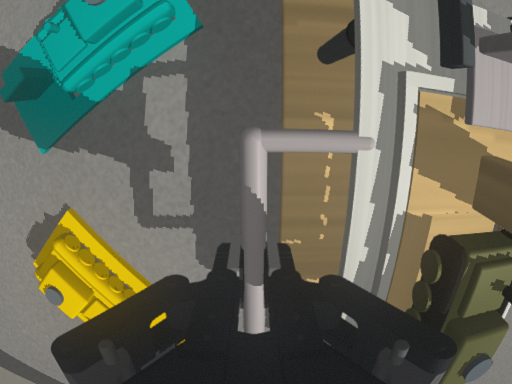

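Bar gripped (9.4 mm at 80 N). I work out the arc rows.

```bash
python3 - <<'E'
import numpy as np
r=.1845
def rows(a0,a1,n=8):
    a=np.radians(np.linspace(a0,a1,n+1)); print(a0,a1)
    print(" dz",np.diff(-r*np.cos(a)).round(4)," dy",(-np.diff(r*np.sin(a))).round(4))
for i in range(0,180,24): rows(i,min(i+24,180))
E
```

```text
0 24
 dz [0.0003 0.0008 0.0013 0.0018 0.0023 0.0027 0.0032 0.0037]  dy [-0.0097 -0.0096 -0.0096 -0.0095 -0.0094 -0.0093 -0.0091 -0.0089]
24 48
 dz [0.0042 0.0046 0.005  0.0055 0.0059 0.0063 0.0066 0.007 ]  dy [-0.0087 -0.0085 -0.0082 -0.008  -0.0077 -0.0073 -0.007  -0.0066]
48 72
 dz [0.0073 0.0077 0.008  0.0082 0.0085 0.0087 0.0089 0.0091]  dy [-0.0063 -0.0059 -0.0055 -0.005  -0.0046 -0.0042 -0.0037 -0.0032]
72 96
 dz [0.0093 0.0094 0.0095 0.0096 0.0096 0.0097 0.0097 0.0096]  dy [-0.0027 -0.0023 -0.0018 -0.0013 -0.0008 -0.0003  0.0003  0.0008]
96 120
 dz [0.0096 0.0095 0.0094 0.0093 0.0091 0.0089 0.0087 0.0085]  dy [0.0013 0.0018 0.0023 0.0027 0.0032 0.0037 0.0042 0.0046]
120 144
 dz [0.0082 0.008  0.0077 0.0073 0.007  0.0066 0.0063 0.0059]  dy [0.005  0.0055 0.0059 0.0063 0.0066 0.007  0.0073 0.0077]
144 168
 dz [0.0055 0.005  0.0046 0.0042 0.0037 0.0032 0.0027 0.0023]  dy [0.008  0.0082 0.0085 0.0087 0.0089 0.0091 0.0093 0.0094]
168 180
 dz [0.0009 0.0008 0.0007 0.0006 0.0004 0.0003 0.0002 0.0001]  dy [0.0047 0.0048 0.0048 0.0048 0.0048 0.0048 0.0048 0.0048]
```

```bash
python3 -m inch '[{"dx":0,"dy":-0.0097,"dz":0.0003,"rx":0,"ry":0,"rz":0,"grip":255},{"dx":0,"dy":-0.0096,"dz":0.0008,"rx":0,"ry":0,"rz":0,"grip":255},{"dx":0,"dy":-0.0096,"dz":0.0013,"rx":0,"ry":0,"rz":0,"grip":255},{"dx":0,"dy":-0.0095,"dz":0.0018,"rx":0,"ry":0,"rz":0,"grip":255},{"dx":0,"dy":-0.0094,"dz":0.0023,"rx":0,"ry":0,"rz":0,"grip":255},{"dx":0,"dy":-0.0093,"dz":0.0027,"rx":0,"ry":0,"rz":0,"grip":255},{"dx":0,"dy":-0.0091,"dz":0.0032,"rx":0,"ry":0,"rz":0,"grip":255},{"dx":0,"dy":-0.0089,"dz":0.0037,"rx":0,"ry":0,"rz":0,"grip":255}]' 80
cat > arc.py <<'E'
from h import *
import sys
st,_=report(); p=st["ee_pos"]-np.array([.594,.056,.071])
n,u=p@N,p[2]; print("stand x %.4f N %.4f up %.4f radius %.4f angle %.1f deg"%(p@E,n,u,np.hypot(n,u),np.degrees(np.arctan2(u,-n))))
if len(sys.argv)>1:
    c=vision.camera("scene"); cv2.imwrite(sys.argv[1],cv2.resize(c["color"][100:280,180:370,::-1],None,fx=3,fy=3,interpolation=cv2.INTER_CUBIC))
E
python3 arc.py pics/s9.png
```

```text
time: 16.8
ee_pos: [0.6256, -0.1114, 0.1469]
orientation: [-1.574, -0.087, 0.086]
ft_force: [2.8, -10.2, -4.0]
opening: 0.0093
t 16.8 tcp [ 0.6256 -0.1114  0.1469] F [  2.75 -10.17  -4.02] open 0.0093 q [-0.301  0.462  0.058  1.164 -0.004 -0.411]
stand x 0.0129 N -0.1699 up 0.0759 radius 0.1861 angle 24.1 deg
```

View pics/s9.png

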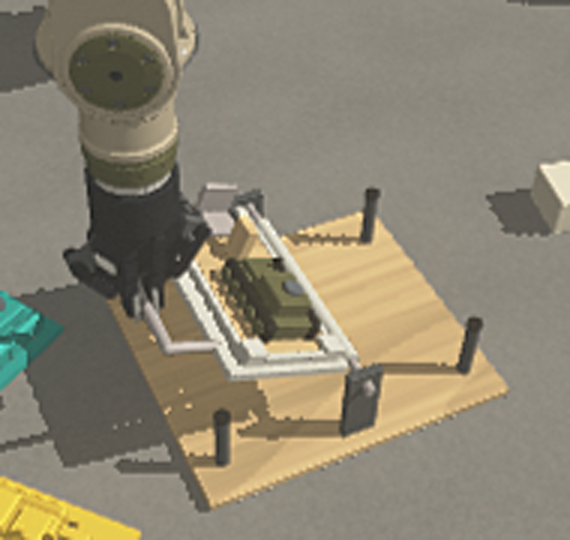

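Cradle lifting with the carrier in place (crawler at crop (270,300)). Force modest; I continue, trimming dz slightly.

```bash
python3 -m inch '[{"dx":0,"dy":-0.0087,"dz":0.0037,"rx":0,"ry":0,"rz":0,"grip":255},{"dx":0,"dy":-0.0085,"dz":0.0043,"rx":0,"ry":0,"rz":0,"grip":255},{"dx":0,"dy":-0.0082,"dz":0.005,"rx":0,"ry":0,"rz":0,"grip":255},{"dx":0,"dy":-0.008,"dz":0.0055,"rx":0,"ry":0,"rz":0,"grip":255},{"dx":0,"dy":-0.0077,"dz":0.0059,"rx":0,"ry":0,"rz":0,"grip":255},{"dx":0,"dy":-0.0073,"dz":0.0063,"rx":0,"ry":0,"rz":0,"grip":255},{"dx":0,"dy":-0.007,"dz":0.0066,"rx":0,"ry":0,"rz":0,"grip":255},{"dx":0,"dy":-0.0066,"dz":0.007,"rx":0,"ry":0,"rz":0,"grip":255}]' 80
python3 arc.py
```

```text
time: 17.65
ee_pos: [0.6208, -0.0694, 0.2106]
orientation: [-1.578, -0.088, 0.084]
ft_force: [-1.3, -15.6, 9.0]
opening: 0.0092
t 17.65 tcp [ 0.6208 -0.0694  0.2106] F [ -1.31 -15.58   9.03] open 0.0092 q [-0.236  0.414  0.141  1.293 -0.008 -0.345]
stand x 0.0128 N -0.1276 up 0.1396 radius 0.1891 angle 47.6 deg
```

```bash
python3 - <<'E'
import numpy as np
from scipy.optimize import least_squares
P=np.array([(-.1844,.002),(-.1699,.0759),(-.1276,.1396)])
s=least_squares(lambda c:np.hypot(*(P-c).T)-.185,[0,0]); a,b=s.x; print(s.x,s.fun)
print(np.degrees(np.arctan2(P[:,1]-b,a-P[:,0])))
prev=np.array([-.124,.1386])
for k in range(3):
    th=np.radians(48+24*k+np.arange(1,9)*3); Q=np.stack([a-.185*np.cos(th),b+.185*np.sin(th)],1)
    D=np.diff(np.vstack([prev,Q]),axis=0); prev=Q[-1]; print("dz",D[:,0].round(4),"dy",(-D[:,1]).round(4))
E
```

```text
[0.00084427 0.00606177] [ 0.0002888  -0.00052511  0.00028461]
[-1.25609937 22.24565956 46.11391178]
dz [0.0084 0.0077 0.008  0.0083 0.0085 0.0087 0.0089 0.0091] dy [-0.0112 -0.0059 -0.0055 -0.0051 -0.0046 -0.0042 -0.0037 -0.0032]
dz [0.0093 0.0094 0.0095 0.0096 0.0097 0.0097 0.0097 0.0097] dy [-0.0028 -0.0023 -0.0018 -0.0013 -0.0008 -0.0003  0.0003  0.0008]
dz [0.0096 0.0095 0.0094 0.0093 0.0091 0.0089 0.0087 0.0085] dy [0.0013 0.0018 0.0023 0.0028 0.0032 0.0037 0.0042 0.0046]
```

```bash
python3 -m inch '[{"dx":0,"dy":-0.0078,"dz":0.0072,"rx":0,"ry":0,"rz":0,"grip":255},{"dx":0,"dy":-0.0072,"dz":0.0077,"rx":0,"ry":0,"rz":0,"grip":255},{"dx":0,"dy":-0.0067,"dz":0.008,"rx":0,"ry":0,"rz":0,"grip":255},{"dx":0,"dy":-0.0055,"dz":0.0083,"rx":0,"ry":0,"rz":0,"grip":255},{"dx":0,"dy":-0.0048,"dz":0.0085,"rx":0,"ry":0,"rz":0,"grip":255},{"dx":0,"dy":-0.0042,"dz":0.0087,"rx":0,"ry":0,"rz":0,"grip":255},{"dx":0,"dy":-0.0037,"dz":0.0089,"rx":0,"ry":0,"rz":0,"grip":255},{"dx":0,"dy":-0.0032,"dz":0.0091,"rx":0,"ry":0,"rz":0,"grip":255}]' 80
python3 arc.py pics/s10.png
```

```text
time: 18.45
ee_pos: [0.613, -0.0017, 0.2544]
orientation: [-1.576, -0.089, 0.084]
ft_force: [-2.0, -10.0, 23.7]
opening: 0.0091
t 18.45 tcp [ 0.613  -0.0017  0.2544] F [ -1.99 -10.04  23.74] open 0.0091 q [-0.131  0.382  0.201  1.385 -0.006 -0.241]
stand x 0.0125 N -0.0595 up 0.1834 radius 0.1928 angle 72.0 deg
```

View pics/s10.png

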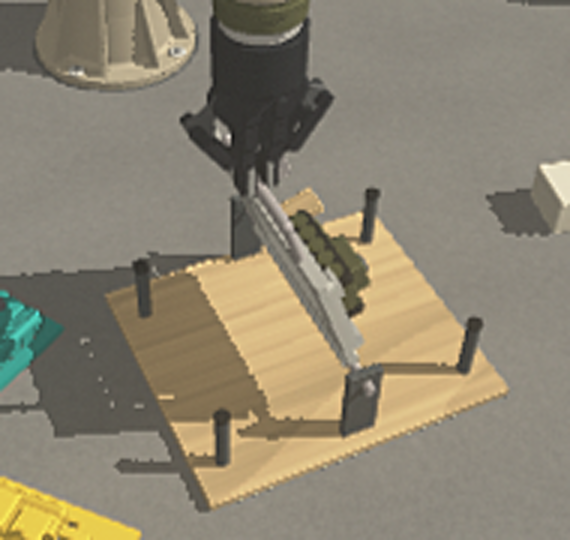

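Standing at about 72°, carrier still in (crawler at crop (330,260)). The bar pushes the tool radially outward, so I command a slightly larger radius.

```bash
python3 -m inch '[{"dx":0,"dy":-0.0040,"dz":0.0085,"rx":0,"ry":0,"rz":0,"grip":255},{"dx":0,"dy":-0.0032,"dz":0.0092,"rx":0,"ry":0,"rz":0,"grip":255},{"dx":0,"dy":-0.0025,"dz":0.0095,"rx":0,"ry":0,"rz":0,"grip":255},{"dx":0,"dy":-0.0016,"dz":0.0096,"rx":0,"ry":0,"rz":0,"grip":255},{"dx":0,"dy":-0.0009,"dz":0.0097,"rx":0,"ry":0,"rz":0,"grip":255},{"dx":0,"dy":-0.0003,"dz":0.0097,"rx":0,"ry":0,"rz":0,"grip":255},{"dx":0,"dy":0.0003,"dz":0.0097,"rx":0,"ry":0,"rz":0,"grip":255},{"dx":0,"dy":0.0008,"dz":0.0097,"rx":0,"ry":0,"rz":0,"grip":255}]' 80
python3 arc.py pics/s11.png
```

```text
time: 19.3
ee_pos: [0.604, 0.0766, 0.2645]
orientation: [-1.57, -0.09, 0.087]
ft_force: [-1.0, -3.0, 6.3]
opening: 0.0084
t 19.3 tcp [0.604  0.0766 0.2645] F [-1.04 -2.97  6.3 ] open 0.0084 q [-5.000e-03  3.750e-01  2.140e-01  1.409e+00 -1.000e-03 -1.170e-01]
stand x 0.0122 N 0.0194 up 0.1935 radius 0.1945 angle 95.7 deg
```

View pics/s11.png

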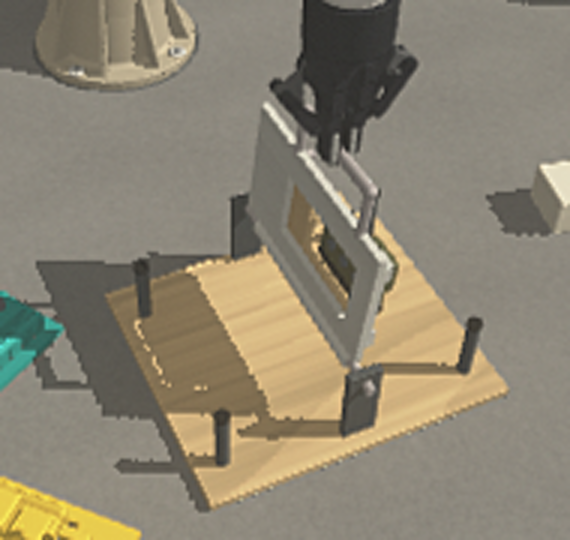

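The cradle is just past upright with the bar still between the pads. The tool is about 6 mm higher on the bar than at the grasp, apparently because the bar rolls along the pads. Here, almost in balance, I loosen to 20 N, go down 6 mm and grip again.

```bash
python3 -m inch '[{"dx":0,"dy":0,"dz":0,"rx":0,"ry":0,"rz":0,"grip":255},{"dx":0,"dy":0.001,"dz":0,"rx":0,"ry":0,"rz":0,"grip":255},{"dx":0,"dy":0.001,"dz":0,"rx":0,"ry":0,"rz":0,"grip":255},{"dx":0,"dy":0.001,"dz":0,"rx":0,"ry":0,"rz":0,"grip":255},{"dx":0,"dy":0.001,"dz":0,"rx":0,"ry":0,"rz":0,"grip":255},{"dx":0,"dy":0.001,"dz":0,"rx":0,"ry":0,"rz":0,"grip":255},{"dx":0,"dy":0.001,"dz":0,"rx":0,"ry":0,"rz":0,"grip":255},{"dx":0,"dy":0,"dz":0,"rx":0,"ry":0,"rz":0,"grip":255}]' 20
python3 arc.py
python3 - <<'E'
from h import *
c=vision.camera("wrist"); cv2.imwrite("pics/w12.png",c["color"][:,:,::-1])
E
```

```text
time: 20.15
ee_pos: [0.604, 0.0778, 0.2642]
orientation: [-1.568, -0.096, 0.083]
ft_force: [-10.1, 1.3, 30.1]
opening: 0.0086
t 20.15 tcp [0.604  0.0778 0.2642] F [-10.12   1.28  30.08] open 0.0086 q [-0.005  0.369  0.205  1.399  0.002 -0.118]
stand x 0.0124 N 0.0205 up 0.1932 radius 0.1943 angle 96.1 deg
```

View pics/w12.png

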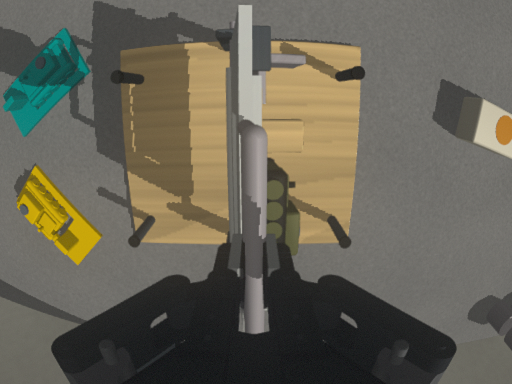

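The grip did not slip even with 30 N of downward push. The bar (254,200) stands vertical under the fingers, so I open to about 16 mm with the bar still trapped, let the tool settle down, and grip again.

```bash
python3 -m inch '[{"dx":0,"dy":0,"dz":0,"rx":0,"ry":0,"rz":0,"grip":207},{"dx":0,"dy":0,"dz":0,"rx":0,"ry":0,"rz":0,"grip":207},{"dx":0,"dy":0,"dz":0,"rx":0,"ry":0,"rz":0,"grip":207},{"dx":0,"dy":0,"dz":0,"rx":0,"ry":0,"rz":0,"grip":255},{"dx":0,"dy":0,"dz":0,"rx":0,"ry":0,"rz":0,"grip":255},{"dx":0,"dy":0,"dz":0,"rx":0,"ry":0,"rz":0,"grip":255},{"dx":0,"dy":0,"dz":0,"rx":0,"ry":0,"rz":0,"grip":255},{"dx":0,"dy":0,"dz":0,"rx":0,"ry":0,"rz":0,"grip":255}]' 80
python3 arc.py pics/s13.png
```

```text
time: 21.0
ee_pos: [0.6035, 0.0766, 0.2565]
orientation: [-1.568, -0.087, 0.089]
ft_force: [-0.8, 3.1, -4.0]
opening: 0.0095
t 21.0 tcp [0.6035 0.0766 0.2565] F [-0.81  3.14 -4.01] open 0.0095 q [-6.000e-03  3.770e-01  1.980e-01  1.394e+00  1.000e-03 -1.180e-01]
stand x 0.0117 N 0.0195 up 0.1855 radius 0.1865 angle 96.0 deg
```

View pics/s13.png

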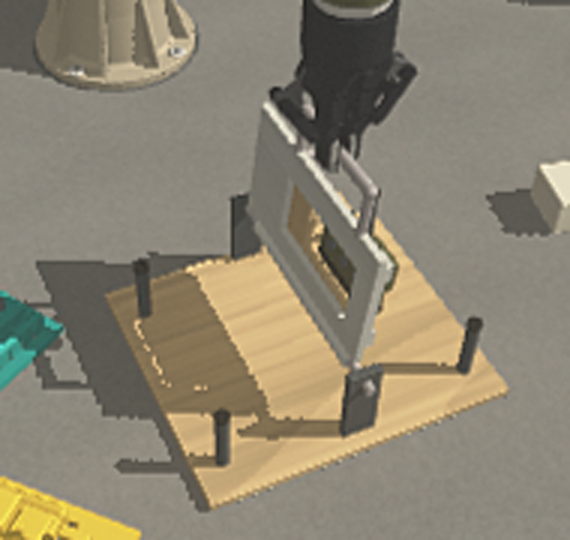

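The tool settled 8 mm down and regripped at the original depth (18.5 mm above the tip). I continue the arc, lowering.

```bash
python3 -m inch '[{"dx":0,"dy":0.0013,"dz":0.0096,"rx":0,"ry":0,"rz":0,"grip":255},{"dx":0,"dy":0.0018,"dz":0.0095,"rx":0,"ry":0,"rz":0,"grip":255},{"dx":0,"dy":0.0023,"dz":0.0094,"rx":0,"ry":0,"rz":0,"grip":255},{"dx":0,"dy":0.0027,"dz":0.0093,"rx":0,"ry":0,"rz":0,"grip":255},{"dx":0,"dy":0.0032,"dz":0.0091,"rx":0,"ry":0,"rz":0,"grip":255},{"dx":0,"dy":0.0037,"dz":0.0089,"rx":0,"ry":0,"rz":0,"grip":255},{"dx":0,"dy":0.0042,"dz":0.0087,"rx":0,"ry":0,"rz":0,"grip":255},{"dx":0,"dy":0.0046,"dz":0.0085,"rx":0,"ry":0,"rz":0,"grip":255}]' 80
python3 arc.py
```

```text
time: 21.85
ee_pos: [0.595, 0.1506, 0.2341]
orientation: [-1.568, -0.089, 0.089]
ft_force: [-5.1, -0.6, 3.2]
opening: 0.0092
t 21.85 tcp [0.595  0.1506 0.2341] F [-5.13 -0.57  3.2 ] open 0.0092 q [1.170e-01 3.890e-01 1.620e-01 1.343e+00 1.000e-03 3.000e-03]
stand x 0.0115 N 0.0939 up 0.1631 radius 0.1882 angle 119.9 deg
```

```bash
python3 -m inch '[{"dx":0,"dy":0.005,"dz":0.0082,"rx":0,"ry":0,"rz":0,"grip":255},{"dx":0,"dy":0.0055,"dz":0.008,"rx":0,"ry":0,"rz":0,"grip":255},{"dx":0,"dy":0.0059,"dz":0.0077,"rx":0,"ry":0,"rz":0,"grip":255},{"dx":0,"dy":0.0063,"dz":0.0073,"rx":0,"ry":0,"rz":0,"grip":255},{"dx":0,"dy":0.0066,"dz":0.007,"rx":0,"ry":0,"rz":0,"grip":255},{"dx":0,"dy":0.007,"dz":0.0066,"rx":0,"ry":0,"rz":0,"grip":255},{"dx":0,"dy":0.0073,"dz":0.0063,"rx":0,"ry":0,"rz":0,"grip":255},{"dx":0,"dy":0.0077,"dz":0.0059,"rx":0,"ry":0,"rz":0,"grip":255}]' 80
python3 arc.py pics/s14.png
```

```text
time: 22.65
ee_pos: [0.5884, 0.2069, 0.1818]
orientation: [-1.568, -0.088, 0.09]
ft_force: [-6.7, -1.6, 2.0]
opening: 0.0091
t 22.65 tcp [0.5884 0.2069 0.1818] F [-6.71 -1.56  2.04] open 0.0091 q [2.090e-01 4.260e-01 8.900e-02 1.235e+00 1.000e-03 9.600e-02]
stand x 0.0111 N 0.1506 up 0.1108 radius 0.1869 angle 143.7 deg
```

View pics/s14.png

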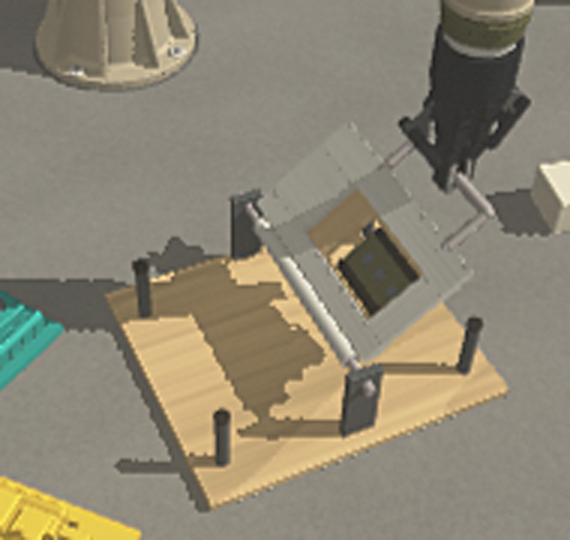

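Carrier still locked in at about 144° (crawler seen through the frame at crop (375,270)). Foam at (560,195) is clear of the path.

```bash
python3 -m inch '[{"dx":0,"dy":0.008,"dz":0.0055,"rx":0,"ry":0,"rz":0,"grip":255},{"dx":0,"dy":0.0082,"dz":0.005,"rx":0,"ry":0,"rz":0,"grip":255},{"dx":0,"dy":0.0085,"dz":0.0046,"rx":0,"ry":0,"rz":0,"grip":255},{"dx":0,"dy":0.0087,"dz":0.0042,"rx":0,"ry":0,"rz":0,"grip":255},{"dx":0,"dy":0.0089,"dz":0.0037,"rx":0,"ry":0,"rz":0,"grip":255},{"dx":0,"dy":0.0091,"dz":0.0032,"rx":0,"ry":0,"rz":0,"grip":255},{"dx":0,"dy":0.0093,"dz":0.0027,"rx":0,"ry":0,"rz":0,"grip":255},{"dx":0,"dy":0.0094,"dz":0.0023,"rx":0,"ry":0,"rz":0,"grip":255}]' 80
python3 arc.py
```

```text
time: 23.5
ee_pos: [0.5847, 0.2375, 0.1114]
orientation: [-1.568, -0.087, 0.09]
ft_force: [-5.1, 0.4, 3.0]
opening: 0.0093
t 23.5 tcp [0.5847 0.2375 0.1114] F [-5.05  0.44  3.04] open 0.0093 q [ 2.580e-01  4.780e-01 -7.000e-03  1.088e+00  1.000e-03  1.450e-01]
stand x 0.0109 N 0.1814 up 0.0404 radius 0.1858 angle 167.4 deg
```

```bash
python3 -m inch '[{"dx":0,"dy":0.0047,"dz":0.0009,"rx":0,"ry":0,"rz":0,"grip":255},{"dx":0,"dy":0.0048,"dz":0.0008,"rx":0,"ry":0,"rz":0,"grip":255},{"dx":0,"dy":0.0048,"dz":0.0007,"rx":0,"ry":0,"rz":0,"grip":255},{"dx":0,"dy":0.0048,"dz":0.0006,"rx":0,"ry":0,"rz":0,"grip":255},{"dx":0,"dy":0.0048,"dz":0.0004,"rx":0,"ry":0,"rz":0,"grip":255},{"dx":0,"dy":0.0048,"dz":0.0003,"rx":0,"ry":0,"rz":0,"grip":255},{"dx":0,"dy":0.0045,"dz":0.0002,"rx":0,"ry":0,"rz":0,"grip":255},{"dx":0,"dy":0.003,"dz":0.0001,"rx":0,"ry":0,"rz":0,"grip":255}]' 80
python3 arc.py pics/s15.png
```

```text
time: 24.3
ee_pos: [0.5844, 0.2416, 0.0751]
orientation: [-1.567, -0.087, 0.09]
ft_force: [-5.3, 2.5, -1.4]
opening: 0.0092
t 24.3 tcp [0.5844 0.2416 0.0751] F [-5.27  2.52 -1.38] open 0.0092 q [ 0.264  0.507 -0.055  1.011  0.002  0.151]
stand x 0.0110 N 0.1855 up 0.0041 radius 0.1856 angle 178.7 deg
```

View pics/s15.png

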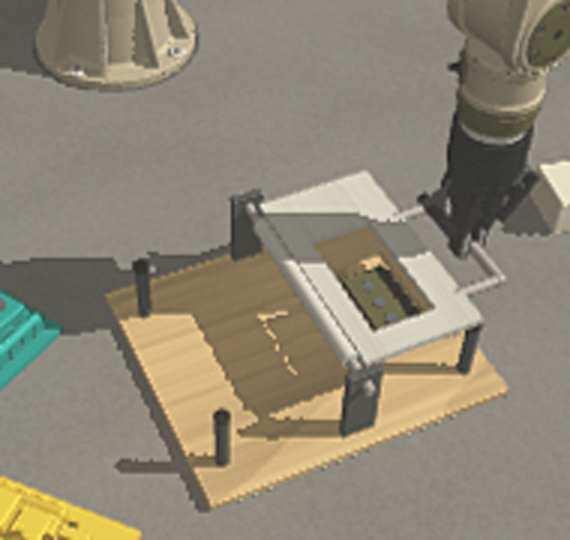

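Nearly level on the +y posts. I lower the last millimetres until the stop carries it.

```bash
python3 -m inch '[{"dx":0,"dy":0.001,"dz":0,"rx":0,"ry":0,"rz":0,"grip":255},{"dx":0,"dy":0.001,"dz":0,"rx":0,"ry":0,"rz":0,"grip":255},{"dx":0,"dy":0.001,"dz":0,"rx":0,"ry":0,"rz":0,"grip":255},{"dx":0,"dy":0.001,"dz":0,"rx":0,"ry":0,"rz":0,"grip":255},{"dx":0,"dy":0.001,"dz":0,"rx":0,"ry":0,"rz":0,"grip":255},{"dx":0,"dy":0.0005,"dz":0,"rx":0,"ry":0,"rz":0,"grip":255},{"dx":0,"dy":0,"dz":0,"rx":0,"ry":0,"rz":0,"grip":255},{"dx":0,"dy":0,"dz":0,"rx":0,"ry":0,"rz":0,"grip":255}]' 80
python3 arc.py
```

```text
time: 25.15
ee_pos: [0.5845, 0.2417, 0.0728]
orientation: [-1.567, -0.089, 0.089]
ft_force: [-11.0, 0.8, 13.2]
opening: 0.0094
t 25.15 tcp [0.5845 0.2417 0.0728] F [-11.03   0.84  13.25] open 0.0094 q [ 0.264  0.507 -0.06   1.004  0.002  0.151]
stand x 0.0111 N 0.1856 up 0.0018 radius 0.1856 angle 179.4 deg
```

It rests on the stop (13 N reaction). I ease off, open partway and rise.

```bash
python3 -m inch '[{"dx":0,"dy":-0.0015,"dz":0,"rx":0,"ry":0,"rz":0,"grip":255},{"dx":0,"dy":0,"dz":0,"rx":0,"ry":0,"rz":0,"grip":255},{"dx":0,"dy":0,"dz":0,"rx":0,"ry":0,"rz":0,"grip":135},{"dx":0,"dy":0,"dz":0,"rx":0,"ry":0,"rz":0,"grip":135},{"dx":0,"dy":0,"dz":0,"rx":0,"ry":0,"rz":0,"grip":135},{"dx":0,"dy":0,"dz":0,"rx":0,"ry":0,"rz":0,"grip":135},{"dx":0,"dy":0,"dz":0,"rx":0,"ry":0,"rz":0,"grip":135},{"dx":0,"dy":0,"dz":0,"rx":0,"ry":0,"rz":0,"grip":135}]' 40
python3 -m inch '[{"dx":0,"dy":-0.01,"dz":0,"rx":0,"ry":0,"rz":0,"grip":135},{"dx":0,"dy":-0.02,"dz":0,"rx":0,"ry":0,"rz":0,"grip":135},{"dx":0,"dy":-0.03,"dz":0,"rx":0,"ry":0,"rz":0,"grip":135},{"dx":0,"dy":-0.03,"dz":0,"rx":0,"ry":0,"rz":0,"grip":135},{"dx":0,"dy":-0.03,"dz":0,"rx":0,"ry":0,"rz":0,"grip":135},{"dx":-0.03,"dy":-0.02,"dz":0,"rx":0,"ry":0,"rz":0,"grip":135},{"dx":-0.03,"dy":-0.02,"dz":0,"rx":0,"ry":0,"rz":0,"grip":135},{"dx":-0.03,"dy":0,"dz":0,"rx":0,"ry":0,"rz":0,"grip":135}]'
python3 arc.py pics/s16.png
python3 - <<'E'
from h import *
c=vision.camera("wrist"); cv2.imwrite("pics/w16.png",c["color"][:,:,::-1])
E
```

```text
time: 25.95
ee_pos: [0.5856, 0.2405, 0.0719]
orientation: [-1.569, -0.088, 0.088]
ft_force: [0.6, 0.1, 0.6]
opening: 0.04
time: 26.75
ee_pos: [0.4967, 0.2308, 0.2358]
orientation: [-1.567, -0.093, 0.083]
ft_force: [-0.6, 0.1, -0.7]
opening: 0.0401
t 26.75 tcp [0.4967 0.2308 0.2358] F [-0.64  0.11 -0.7 ] open 0.0401 q [ 0.288  0.254 -0.024  1.287  0.     0.176]
stand x -0.0773 N 0.1845 up 0.1648 radius 0.2474 angle 138.2 deg
```

View pics/s16.png

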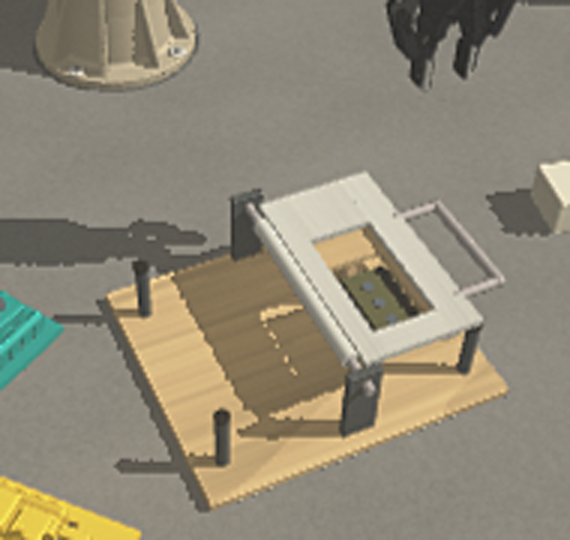

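View pics/w16.png

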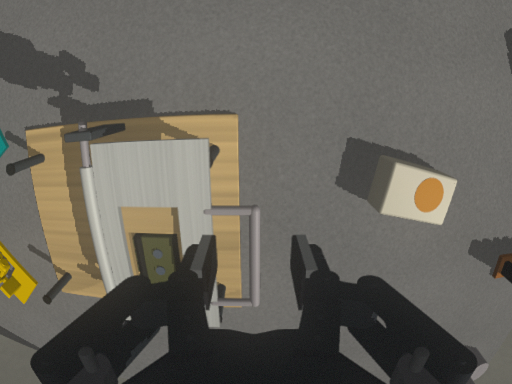

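The pictures show the cradle flat on the +y posts, bar free at (255,255), the gripper clear, and the carrier in the pocket. One depth check for level and carrier seating.

```bash
python3 - <<'E'
from h import *
c=vision.camera("top"); A=cloud(c)
H=np.array([.594,.056,0]); P=A-H; x=P@E; y=P@N; ok=c["range_z"]>0
def q(n,x0,x1,y0,y1):
    m=ok&(x>x0)&(x<x1)&(y>y0)&(y<y1); print(n,m.sum(),np.median(A[m][:,2]).round(4) if m.any() else None)
q("frame hinge side",-.06,.06,.02,.03); q("frame bar side",-.06,.06,.115,.132); q("frame near",-.112,-.098,.03,.12); q("frame far",.095,.11,.03,.12)
q("carrier near underside",-.07,-.055,.05,.09);q("carrier",-.05,-.03,.05,.09);q("far",.03,.06,.05,.09)
cv2.imwrite("pics/t17.png",cv2.resize(c["color"][100:250,170:320,::-1],None,fx=4,fy=4,interpolation=cv2.INTER_CUBIC))
s=vision.camera("scene")["color"]; o=cv2.imread("pics/scene0.png")[:,:,::-1]
for n,r in (("jar",(180,230,85,130)),("tin",(230,275,90,135)),("foam",(145,185,350,405))):
    a,b,d,e=r; print(n,"mean abs pixel change",np.abs(s[a:b,d:e].astype(int)-o[a:b,d:e]).mean().round(2))
report()
E
```

```text
frame hinge side 114 0.094
frame bar side 194 0.0933
frame near 123 0.0938
frame far 125 0.0933
carrier near underside 61 0.0942
carrier 75 0.0847
far 105 0.074
jar mean abs pixel change 9.5
tin mean abs pixel change 2.01
foam mean abs pixel change 2.42
t 26.95 tcp [0.4959 0.2306 0.2331] F [ 0.69  0.53 -0.42] open 0.04 q [ 0.288  0.256 -0.027  1.286  0.     0.176]
```

View pics/t17.png

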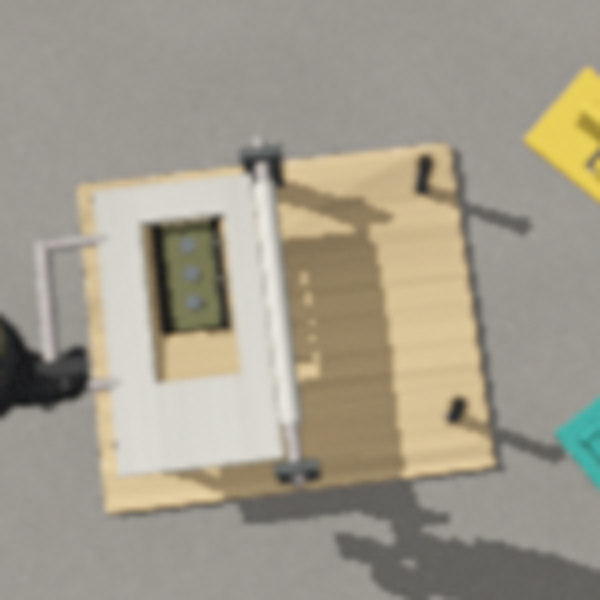

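```bash
python3 - <<'E'
from h import *
s=vision.camera("scene")["color"]; o=cv2.imread("pics/scene0.png")[:,:,::-1]
for im in(o,s):
    h=cv2.cvtColor(np.ascontiguousarray(im),cv2.COLOR_RGB2HSV)[180:230,85:130]; m=cv2.inRange(h,(50,90,30),(75,255,255)); M=cv2.moments(m,True); print(M["m00"],M["m10"]/M["m00"],M["m01"]/M["m00"])
from bench import order
print(order.finish_job())
E
```

```text
104.0 27.923076923076923 28.278846153846153
169.0 28.59171597633136 29.5207100591716
the job is handed in; nothing more can be done
None
```

The cradle now rests upside down on the +y side with the plywood carrier still locked in. The job is handed in at about 27 s; no verdict is reported.

**What I did**
- **Bolt:** I pushed it home until the force rose from about 2.7 N of sliding friction to 14 N against the stop. The wrist picture then showed it over the carrier's edge.
- **Tug:** I pulled the fin upward and held at about 13 N, then 8 N, for more than half a second each, and the cradle stayed down. The first pull reached 16 N, above the 6–10 N meant; a picture at 13 N showed the cradle still level.
- **Swing:** I led the bar over the hinge, set the cradle gently on its stop, let go and moved clear. On the way up the bar seemed to roll about 7 mm along the pads. Just past upright I opened to about 16 mm, with the bar trapped between the fingers, and gripped it again.

**Last checks**
- **Cradle:** The frame is level, at 93–94 mm height all round.
- **Carrier:** Its underside is at 84.7 mm, which is seated with the 1.5 mm of play.
- **Gripper:** It is clear of everything, and the wrist force reads about zero.
- **Tin and foam:** The pictures barely changed around them.
- **Jar:** The pixel change was larger (9.5), and its green area grew from 104 to 169 pixels while its centre moved only about a pixel. I take that as a shadow change, since the arm never went near it.
- **Not checked:** The bolt is on the underside now, so I could not see it. That it is still home is inferred from the carrier staying in place.

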